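# Make up a laser kit and a detector kit on the photonics bench

## Robot

A 6-joint arm with a two-finger parallel gripper is mounted at the origin on the work surface. World frame = base frame: x ahead of the robot, y to its left, z up, the work surface at z = 0. Lengths are in m, angles in rad, forces in N, time in s.
With the tool pointing down it reaches from about 0.35 to 0.95 m from the base axis. Payload 17.4 kg.
Tool frame: the origin (TCP) lies midway between the tips of the shut fingers; the grasp point (between the pads) lies behind it (env.grip_depth is the x of the grasp point in the tool frame, in m); x points along the fingers, z is the direction in which the jaws open and shut, and the axes are right-handed (so a half turn about x gives the same grasp; the last joint's range is limited). The gripper opens to 93 mm and grips with 3 to 60 N. Pads are 15 mm wide; open, the fingers measure 128 mm over their backs; the gripper's body (75 mm by 188 mm) begins 65 mm behind the grasp point.
Start: joints at [1.192, 0.116, 1.442, -0, 1.584, -0.038], TCP at [0.226, 0.636, 0.219] pointing down, gripper open.
Joint ranges: [-2.83, 2.83], [-0.83, 2.19], [0.07, 2.5], [-1.14, 4.28], [0.01, 3], [-2.97, 2.97]. Speed limits (rad/s): [1.89, 1.89, 2.22, 3.14, 3.14, 3.14].

## Interface

Orientations are given as a rotation vector (axis times angle).
In Python, from bench import env, cams, workorder gives the robot as it stands.
- The arm moves only by the tool send_rows, never from a script. Its argument "rows" is one flat list of numbers, 7 for each row, row after row: the shift along the world's x, y, z in mm, then the turn, a rotation vector about the world's x, y, z in degrees, then the opening, from -1 (shut) to 1 (fully open). In form: [x, y, z, ax, ay, az, gripper, x, y, z, ax, ay, az, gripper, ...]. A call has 1 to 5 rows; each row shifts and turns the pose as measured when the row begins; what a row does not reach is not made up. A row lasts 1/8 s, in which the tool goes at most 62.5 mm and 10.7 degrees, less where a joint would pass 70% of its speed; a pose out of reach is approached as far as the arm can. A call with a gripper value outside its range is refused whole. The fingers move at their own pace and stop on an object; "force" is the grip in N (left out, the last holds). Time passes only in rows, so rows that do not move let the fingers close. It gives the time, the measured TCP pose, the force and the opening at its end, in the units of the state.
- env.state(): the state, without advancing time (a new reading comes with each control period).
- cams.snapshot(name): name is "scene" or "top" or "wrist"; returns a dict with "color" (420x560x3 uint8, red, green, blue), "K" (3x3 intrinsics, pixels), "world_from_camera" (4x4, takes a point from camera to world coordinates); the wrist camera has in their place "mount" (4x4, takes a point from camera to tool coordinates, whose origin is the TCP and whose axes are the tool frame's). Camera axes: x right, y down, z forward; pixel columns grow to the right and rows downward; lengths in m; the calibration is good to about 2 mm. A picture is of the moment at which its call begins: read the wrist's pose just before it. There is no depth.
- workorder.hand_in(): hands the job in, once; it reports no verdict.
The state is a dict: "t": time; "q": joint angles; "joint_vel": joint speeds; "tau": joint torques, N m; "ee_pos": TCP position; "orientation": TCP orientation; "ft_force": force on the tool from outside, world axes, zero at the start; "wrist_torque": the same for the moment, N m; "grip_width": finger opening in m.
Only numpy, scipy, OpenCV 4.12 (cv2) and the standard library are available. Lean on these libraries where they do the work, as an engineer would, in place of code of your own. Each camera call takes 0.05 s, during which the arm holds its last target.

## Task

Make up the two assembly kits from the stock on the blue bench mat, laying each tray out in order of use from its white-tabbed end, one thing to a bay. Black tray: gold laser module, then tweezers, then green screwdriver; pink tray: silver detector module with the green nose, then the empty ivory fibre cassette. Lay modules and tools across the tray and everything flat in the middle of its bay, never drop the two optical modules, and leave the black pry bar and the black amplifier module where they are.

Things in the scene. Friction and masses are not known exactly. Their poses are not given: they have to be found in the camera images.
- black_tray: Black kit tray, fixed on the mat (mat top z = 2 mm), 174 (x) by 138 (y) mm, floor 3 mm thick, walls 3 mm thick, top 13 mm above its underside. Origin: centre of the underside; z up. Ribs 4 mm high at x = -28 and 28 mm make three bays 54 mm wide, centred at x = -56, 0, 56 mm, y = 0. A white tab (18 by 70 mm) sticks out of its -x end: the first bay is at x = -56.
- pink_tray: Pink kit tray, fixed on the mat, 174 (x) by 138 (y) mm, floor 3 mm thick, walls 3 mm thick, top 13 mm above its underside. Origin: centre of the underside; z up. One rib 4 mm high at x = -20 mm makes two bays: the first, 62 mm wide, centred at x = -52 mm, beside the white tab that sticks out of the -x end; the second, 102 mm wide, centred at x = 32 mm; both at y = 0.
- laser_c (a point): Gold laser module, loose on the mat, about 75 g; the point is its centre, 9 mm above its underside. Body 50 (x) by 30 (y) by 18 mm high, gripped across the 30 mm; 8 mm ears, 4 mm high, at both ends, a black fibre boot (to x = 44 mm) and a thin gold socket (to x = -36 mm). Its x axis runs along its length, z is up.
- detector_c (a point): Silver detector module, loose on the mat, about 65 g; the point is its centre, 10 mm above its underside. Body 50 (x) by 32 (y) by 20 mm high, gripped across the 32 mm; 8 mm ears, 4 mm high, at both ends, a green optical adapter at the +x end (to x = 39 mm), thin pins at the other. Its x axis runs along its length, z is up.
- tweezers_c (a point): Bright steel tweezers lying on edge, loose on the mat, 114 mm long (its x), 14 mm wide over both arms (its y) for 16 mm either side of the point, 10 mm high, about 28 g, rigid; the point is the middle, 5 mm above the underside. Fine points to +x. Its x axis runs along its length, z is up.
- driver_c (a point): Small screwdriver lying on a flat of its six-sided green handle, loose on the mat, 114 mm long (x), about 35 g; the point is half-way along its length, on its axis, 9 mm above the underside. Handle 18 mm over the flats, from x = -51 to 15 mm (black cap to -57), thin steel blade on to 57 mm. Balances near x = -17 mm.
- cassette_c (a point): Empty ivory fibre cassette, loose on the mat, about 45 g: a lobed round flange 76 mm across and 4 mm thick with a round hub on top, 44 mm in diameter, up to 22 mm above the underside; gripped across the hub. The point is on its axis, 11 mm above the underside; z up.
- spudger_c (a point): Black nylon pry bar, loose, not wanted: stays where it lies. 116 mm long (its x), 10 wide, 7 mm high; the point is its centre.
- amp_c (a point): Black amplifier module with a brass socket at each end, loose, not wanted: stays where it lies. 56 by 36 by 17 mm body, 84 mm over the sockets (its x); the point is its centre.
Mind the look-alikes: they are no part of the job. Of the things that look like the part that bears laser_c, take the one that is farthest to the robot's right at the start.

How it is judged:
By the outcome, as a careful person would: the job done as asked, in the order asked, and still so for the second after the job is handed in, with the robot touching nothing.
It also fails if it takes over 115 s, if anything falls off the work surface, if the arm or the gripper's body presses on something with over 40 N, if the wrist force passes 120 N, or if a joint passes its speed limit or range.

## Working session

There is one attempt and no reset: what is moved stays moved. The work goes in short steps, Python scripts to look and compute and a tool call to move; the robot and the scene stay as the last step left them, time stands still between calls to the robot, and variables do not carry over. Pictures are saved under pics/ and viewed, and the job is handed in when it is done.

Besides the shell and the picture viewer there is one more tool, called in YAML: its name, and indented under it one key for each argument. send_rows: Moves the arm, as the interface text tells. Its arguments: {"type":"object","properties":{"rows":{"type":"array"},"force":{"type":"number"}},"required":["rows"]}

```bash
ls; mkdir -p pics; python3 - <<'E'
from bench import env,cams,workorder
import cv2
s=env.state(); print(s); print(env.grip_depth)
for n in ["scene","top","wrist"]:
    d=cams.snapshot(n); cv2.imwrite(f"pics/{n}0.png",d["color"][:,:,::-1]); print(n,d["K"].tolist(),(d.get("world_from_camera") if n!="wrist" else d["mount"]).tolist())
E
```

```text
pics
{'t': 0.0, 'q': array([ 1.19221596e+00,  1.16492233e-01,  1.44226355e+00, -1.13330779e-05,
        1.58399300e+00, -3.78273713e-02]), 'joint_vel': array([ 0.00044223,  0.0007903 ,  0.00058712, -0.00071904, -0.00080916,
        0.00022482]), 'tau': array([-7.30675034e-03, -7.21232986e+01, -6.22622824e+01,  7.74756912e-02,
        2.39579781e-02, -8.69929067e-05]), 'ee_pos': array([0.22553719, 0.63599144, 0.21790203]), 'orientation': array([-0.95528823,  1.35234177,  0.95422857]), 'ft_force': array([-0.0275364 , -0.25340043, -0.62046533]), 'wrist_torque': array([-0.00720934,  0.00728521, -0.00788094]), 'grip_width': 0.09303311812659974}
-0.0188
scene [[511.565114961702, 0.0, 282.12346745119055], [0.0, 511.565114961702, 206.2572779446565], [0.0, 0.0, 1.0]] [[-0.8337994602076998, 0.41577170255902407, -0.36319740019515434, 1.0279006877040286], [0.5520673989244727, 0.6276900891956034, -0.5488412693761127, 0.7135730326634155], [-0.00021726047905458207, -0.658132998167381, -0.752901659927177, 0.9055655735738779], [0.0, 0.0, 0.0, 1.0]]
top [[410.0512792837767, 0.0, 281.93773838483406], [0.0, 410.0512792837767, 211.11849415292187], [0.0, 0.0, 1.0]] [[0.029721679430246905, -0.9953571612588769, 0.09154639972449134, 0.5185627978510305], [-0.9995357988731058, -0.028982752291828697, 0.009390784881606658, 0.07961691035509792], [-0.0066939183553251435, -0.09178301368042568, -0.9957565314155823, 1.2646018222953745], [0.0, 0.0, 0.0, 1.0]]
wrist [[303.6121680372586, 0.0, 279.7297831762882], [0.0, 303.6121680372586, 210.298045433979], [0.0, 0.0, 1.0]] [[0.0006846101128498767, -0.2790462001280211, 0.9602774336112995, -0.16574417907582986], [-0.000326439506336971, -0.9602776698454681, -0.2790460360467518, 0.07784689918282453], [0.9999997123730788, -0.00012243475314642225, -0.000748507507735162, -0.000953144745609591], [0.0, 0.0, 0.0, 1.0]]
```

View pics/top0.png

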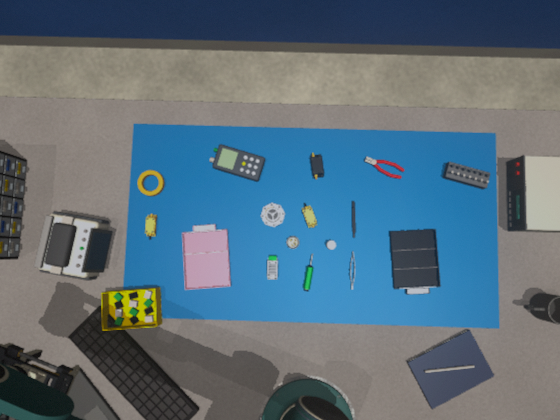

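View pics/scene0.png

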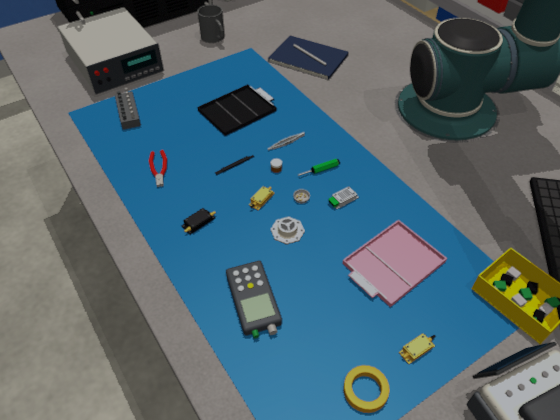

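View pics/wrist0.png

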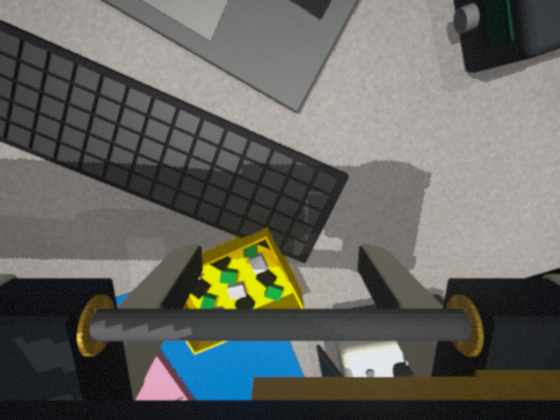

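```bash
python3 - <<'E'
import cv2
t=cv2.imread("pics/top0.png"); s=cv2.imread("pics/scene0.png")
def c(im,x,y,w,h,k,n):
    o=cv2.resize(im[y:y+h,x:x+w],None,fx=k,fy=k,interpolation=cv2.INTER_CUBIC); cv2.imwrite("pics/"+n,o)
c(t,250,190,130,105,6,"t1.png"); c(t,175,215,65,80,7,"t2.png"); c(t,380,220,65,80,7,"t3.png")
c(s,230,120,130,130,4.6,"s1.png"); c(s,190,80,120,90,6,"s2.png"); c(s,335,210,120,100,6,"s3.png")
E
```

```text
(no output)
```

View pics/t1.png

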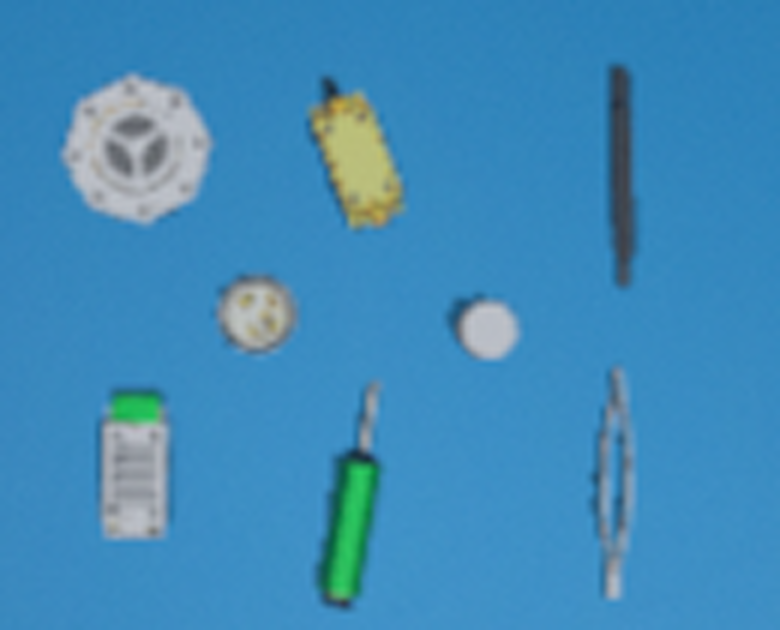

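View pics/s1.png

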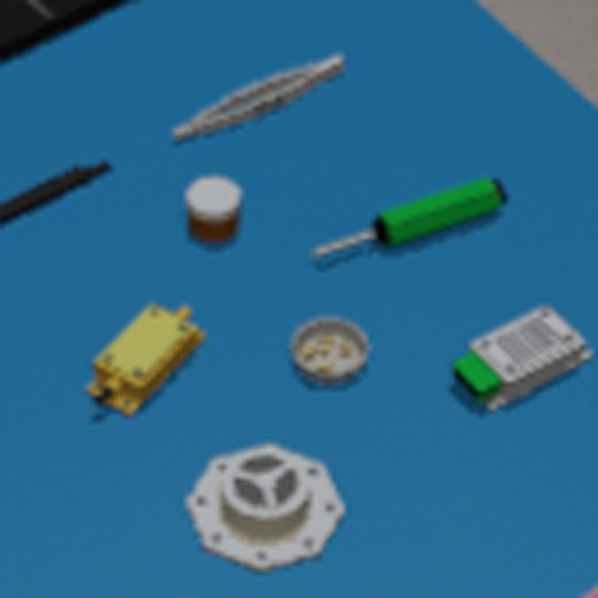

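View pics/t2.png

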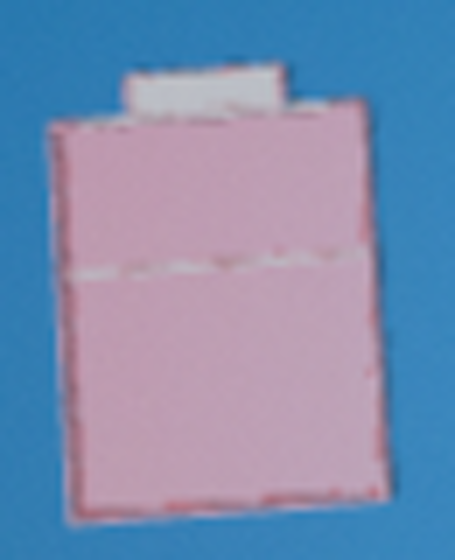

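View pics/t3.png

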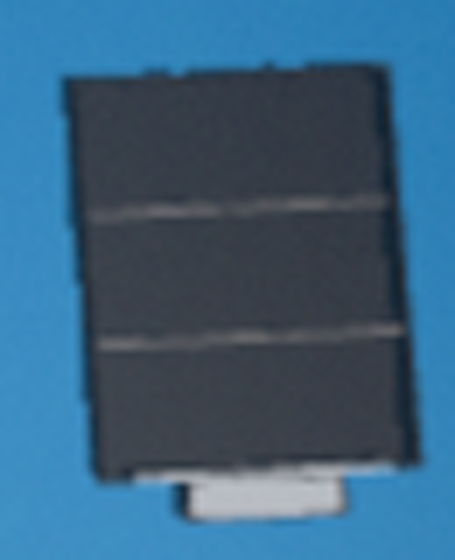

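View pics/s2.png

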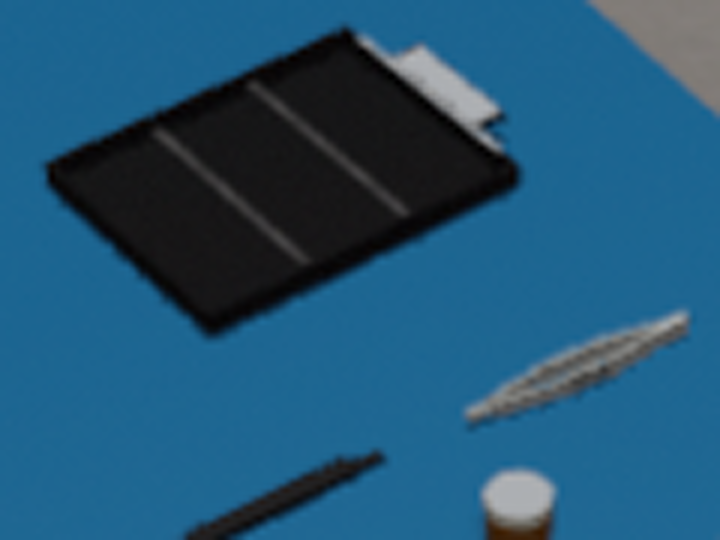

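View pics/s3.png

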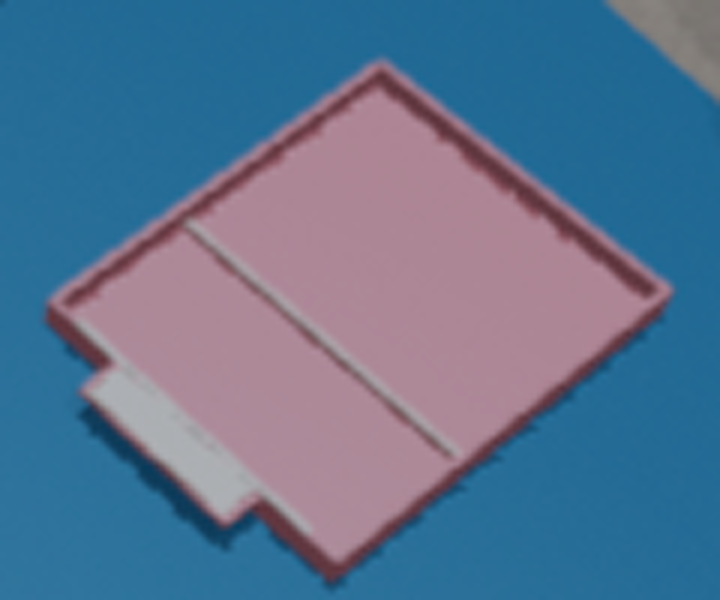

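```bash
cat > h.py <<'E'
import numpy as np, cv2, json
from scipy.spatial.transform import Rotation as R
from scipy.optimize import least_squares
CAM={}
CAM['scene']=(np.array([[511.565114961702,0,282.12346745119055],[0,511.565114961702,206.2572779446565],[0,0,1]]),np.array([[-0.8337994602076998,0.41577170255902407,-0.36319740019515434,1.0279006877040286],[0.5520673989244727,0.6276900891956034,-0.5488412693761127,0.7135730326634155],[-0.00021726047905458207,-0.658132998167381,-0.752901659927177,0.9055655735738779],[0,0,0,1]]))
CAM['top']=(np.array([[410.0512792837767,0,281.93773838483406],[0,410.0512792837767,211.11849415292187],[0,0,1]]),np.array([[0.029721679430246905,-0.9953571612588769,0.09154639972449134,0.5185627978510305],[-0.9995357988731058,-0.028982752291828697,0.009390784881606658,0.07961691035509792],[-0.0066939183553251435,-0.09178301368042568,-0.9957565314155823,1.2646018222953745],[0,0,0,1]]))
WK=np.array([[303.6121680372586,0,279.7297831762882],[0,303.6121680372586,210.298045433979],[0,0,1]])
WM=np.array([[0.0006846101128498767,-0.2790462001280211,0.9602774336112995,-0.16574417907582986],[-0.000326439506336971,-0.9602776698454681,-0.2790460360467518,0.07784689918282453],[0.9999997123730788,-0.00012243475314642225,-0.000748507507735162,-0.000953144745609591],[0,0,0,1]])
def tool(s):
    T=np.eye(4);T[:3,:3]=R.from_rotvec(s['orientation']).as_matrix();T[:3,3]=s['ee_pos'];return T
def wcam(s): return (WK,tool(s)@WM)
def ray(cam,uv):
    K,T=cam; d=T[:3,:3]@np.linalg.solve(K,[uv[0],uv[1],1.]); return T[:3,3],d/np.linalg.norm(d)
def tri(obs):
    A=np.zeros((3,3));b=np.zeros(3)
    for c,uv in obs:
        o,d=ray(c,uv);P=np.eye(3)-np.outer(d,d);A+=P;b+=P@o
    X=np.linalg.solve(A,b)
    res=[np.linalg.norm((np.eye(3)-np.outer(d,d))@(X-o))*1000 for o,d in (ray(c,uv) for c,uv in obs)]
    return X,res
def onz(cam,uv,z):
    o,d=ray(cam,uv);return o+d*(z-o[2])/d[2]
def proj(cam,X):
    K,T=cam; p=np.linalg.inv(T)@np.append(X,1); p=K@p[:3]; return p[:2]/p[2]
def cr(x0,y0,k): return lambda x,y:(x0+(x+.5)/k-.5,y0+(y+.5)/k-.5)
t1=cr(250,190,6);t2=cr(175,215,7);t3=cr(380,220,7);s1=cr(230,120,4.6);s2=cr(190,80,6);s3=cr(335,210,6)
def snapw(name):
    from bench import env,cams
    s=env.state();d=cams.snapshot("wrist")
    cv2.imwrite(f"pics/{name}.png",d["color"][:,:,::-1])
    json.dump({k:np.asarray(s[k]).tolist() for k in ('ee_pos','orientation','q','t')},open(f"pics/{name}.json","w"))
    print(s['t'],np.round(s['ee_pos'],4),np.round(R.from_rotvec(s['orientation']).as_matrix(),3).tolist(),s['grip_width'])
def wc(name):
    return wcam(json.load(open(f"pics/{name}.json")))
def rowsfor(s,pos,yaw):
    pass
E
python3 - <<'E'
from h import *
S=CAM['scene'];T=CAM['top']
P={'laser':((t1,359,155),(s1,145,342)),'cass hub top':((t1,136,147),(s1,265,485)),
'det top':((t1,135,478),(s1,530,338)),'drv cap':((t1,338,602),(s1,501,190)),'drv tip':((t1,374,386),(s1,316,252)),
'twz tip':((t1,617,372),(s1,176,134)),'twz end':((t1,613,596),(s1,341,61)),'spud end':((t1,624,283),(s1,108,166)),
}
for k,((a,x,y),(b,p,q)) in P.items(): 
    X,r=tri([(T,a(x,y)),(S,b(p,q))]);print(k,(X*1000).round(1),np.round(r,1))
print('black')
# outer top corners
for a,b in [((68,78),(212,330)),((386,68),(49,170)),((418,462),(347,32)),((98,478),(517,178)),((92,215),(305,263)),((388,201),(157,131)),((99,344),(406,214)),((404,330),(252,85))]:
    X,r=tri([(T,t3(*a)),(S,s2(*b))]);print((X*1000).round(1),np.round(r,1))
print('pink')
for a,b in [((52,123),(335,577)),((365,102),(50,303)),((390,497),(382,63)),((72,520),(671,292)),((72,275),(455,456)),((370,252),(188,222))]:
    X,r=tri([(T,t2(*a)),(S,s3(*b))]);print((X*1000).round(1),np.round(r,1))
E
```

```text
laser [621.4   8.   19.9] [1.1 1.1]
cass hub top [622.6 120.8  20.8] [0.5 0.5]
det top [456.3 116.   21.5] [0.4 0.4]
drv cap [396.2  13.2  11.9] [1.6 1.6]
drv tip [505.8  -3.5  10.8] [0.1 0.1]
twz tip [ 516.3 -126.8    7.1] [0.3 0.3]
twz end [ 403.8 -126.1    7.8] [0.6 0.6]
spud end [ 560.8 -129.6    3.5] [1.4 1.4]
black
[ 582.4 -238.     6.6] [1.5 1.5]
[ 591.  -376.2    8.8] [1. 1.]
[ 421.8 -388.    11.9] [1. 1.]
[ 410.7 -252.4    6.8] [0.6 0.6]
[ 524.9 -249.3   10.2] [0.9 0.9]
[ 533.3 -377.9    5.8] [1. 1.]
[ 469.5 -252.2   11.6] [0.9 0.9]
[ 477.7 -384.7    5.4] [1.1 1.1]
pink
[560.  396.9   6.4] [0.6 0.6]
[573.  259.2  10.9] [0.7 0.7]
[402.4 241.7  12.8] [1.7 1.7]
[388.8 378.   13.9] [1.4 1.4]
[494.3 384.3   6.8] [0.3 0.3]
[507.2 255.6   6. ] [1.5 1.5]
```

```bash
cat >> h.py <<'E'
def fit(obs,x0,zfix=None,wt=None):
    # obs: (cam,uv,modelpt mm); params x,y(,z) m,yaw
    def f(p):
        z=p[3] if zfix is None else zfix
        c,s=np.cos(p[2]),np.sin(p[2]);M=np.array([[c,-s,0],[s,c,0],[0,0,1]])
        return np.concatenate([proj(cam,M@(np.array(m)/1000.)+[p[0],p[1],z])-uv for cam,uv,m in obs])
    p0=list(x0)+([0.0] if zfix is None else [])
    r=least_squares(f,p0,x_scale=[.1,.1,.5]+([.1] if zfix is None else []),loss='soft_l1')
    return r.x,r.fun.reshape(-1,2)
E
python3 - <<'E'
from h import *
S=CAM['scene'];T=CAM['top']
m=[(87,69,13),(87,-69,13),(-87,-69,13),(-87,69,13),(28,66,7),(28,-66,7),(-28,66,7),(-28,-66,7)]
ab=[((68,78),(212,330)),((386,68),(49,170)),((418,462),(347,32)),((98,478),(517,178)),((92,215),(305,263)),((388,201),(157,131)),((99,344),(406,214)),((404,330),(252,85))]
obs=[(T,np.array(t3(*a)),k) for (a,b),k in zip(ab,m)]+[(S,np.array(s2(*b)),k) for (a,b),k in zip(ab,m)]
for zf in (None,.002):
    p,r=fit(obs,[.5,-.3,0],zf);print(p,np.degrees(p[2]));
print(r.round(1).tolist())
# pink: +x is world -x => yaw ~pi; its +y is world -y
m=[(-87,-69,13),(-87,69,13),(87,69,13),(87,-69,13),(-20,-66,7),(-20,66,7)]
ab=[((52,123),(335,577)),((365,102),(50,303)),((390,497),(382,63)),((72,520),(671,292)),((72,275),(455,456)),((370,252),(188,222))]
obs=[(T,np.array(t2(*a)),k) for (a,b),k in zip(ab,m)]+[(S,np.array(s3(*b)),k) for (a,b),k in zip(ab,m)]
for zf in (None,.002):
    p,r=fit(obs,[.48,.32,3.1],zf);print(p,np.degrees(p[2]));
print(r.round(1).tolist())
E
```

```text
[ 0.5012501  -0.31522278  0.07370122 -0.00273574] 4.222769128039756
[ 0.50191522 -0.31298541  0.07614044] 4.362525785070935
[[0.3, -0.1], [0.2, -0.8], [0.3, 0.8], [0.1, 0.7], [-1.3, -0.2], [-0.2, -0.3], [-1.0, -0.1], [-1.0, -0.2], [-1.1, -2.3], [-1.4, -1.3], [-0.1, -1.1], [0.3, -2.2], [1.2, 1.2], [-0.8, -0.6], [1.1, 1.3], [-0.2, -0.3]]
[ 4.80498373e-01  3.18619717e-01  3.24309539e+00 -1.71888659e-03] 185.81567826908102
[0.48171522 0.3192575  3.24310528] 185.81624499035982
[[-0.8, -0.4], [-0.4, -0.6], [-0.5, 0.5], [-0.8, 0.5], [-1.1, -0.2], [-0.5, -0.0], [-0.1, -2.0], [-0.9, -0.6], [-0.5, -0.6], [0.0, -0.1], [0.7, 0.5], [-0.9, -0.6]]
```

```bash
python3 - <<'E'
from h import *
from bench import env
s=env.state();print(tool(s).round(3))
S=CAM['scene'];T=CAM['top']
for n,a,b,z in [('laser',(377.5,217.5),(337,101),.006),('det',(133,536),(137,420),.012),('drv',(338,602),(374,386),.011),('twz',(613,596),(617,372),.012)]:
    A=onz(T,t1(*a),z);B=onz(T,t1(*b),z);print(n,A.round(4),B.round(4),((A+B)/2).round(4),np.degrees(np.arctan2(*(B-A)[1::-1])),np.linalg.norm(B-A))
E
```

```text
[[-0.    -0.942  0.334  0.226]
 [-0.001  0.334  0.942  0.636]
 [-1.    -0.    -0.001  0.218]
 [ 0.     0.     0.     1.   ]]
laser [ 0.5916 -0.0037  0.006 ] [0.651  0.0185 0.006 ] [0.6213 0.0074 0.006 ] 20.495128688809693 0.06333003964355097
det [0.4271 0.1161 0.012 ] [0.4852 0.1159 0.012 ] [0.4562 0.116  0.012 ] -0.1631457815341589 0.05807582381322077
drv [0.3974 0.0121 0.011 ] [ 0.5059 -0.0035  0.011 ] [0.4516 0.0043 0.011 ] -8.177818596455607 0.10961081430551525
twz [ 0.4047 -0.1257  0.012 ] [ 0.5166 -0.1262  0.012 ] [ 0.4606 -0.1259  0.012 ] -0.22586344002226483 0.11195729677714426
```

send_rows:
  rows: [24,-52,-2,0,0,2,1,24,-52,-2,0,0,2,1,24,-52,-2,0,0,2,1,24,-52,-5,0,0,2,1,24,-52,-5,0,0,2,1]

```text
t: 0.78
ee_pos: [0.346, 0.3705, 0.1993]
orientation: [-1.096, 1.282, 1.092]
ft_force: [0.9, 0.6, 0.4]
grip_width: 0.0928
```

send_rows:
  rows: [24,-52,-5,0,0,2,1,24,-52,-5,0,0,2,1,24,-52,-10,0,0,2,0.2,24,-52,-10,0,0,2,0.2,14,-52,-10,0,0,1.5,0.2]

```text
t: 1.4
ee_pos: [0.4579, 0.1015, 0.1584]
orientation: [-1.224, 1.202, 1.219]
ft_force: [1.1, 1.1, -0.3]
grip_width: 0.0677
```

```bash
python3 - <<'E'
from h import *
from bench import cams
snapw("w1"); d=cams.snapshot("scene"); cv2.imwrite("pics/sc1.png",d["color"][:,:,::-1])
E
```

```text
1.4 [0.4579 0.1015 0.1584] [[0.002, -1.0, -0.017], [-0.002, -0.017, 1.0], [-1.0, -0.002, -0.002]] 0.06770379153722217
```

View pics/w1.png

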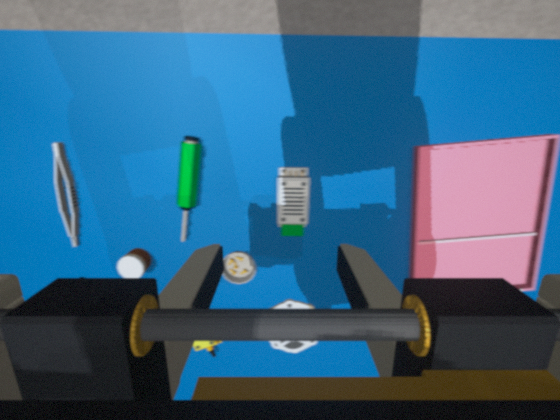

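View pics/sc1.png

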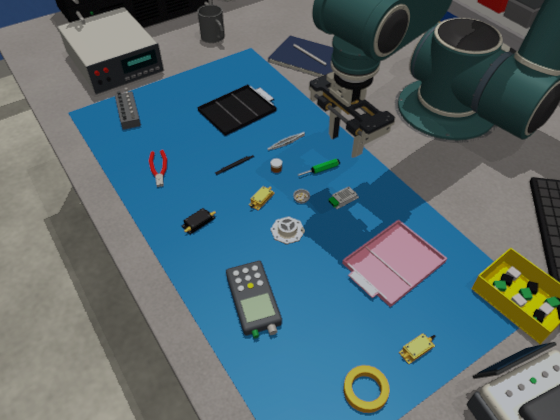

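```bash
cat >> h.py <<'E'
def crop(src,x,y,w,h,k,n):
    im=cv2.imread(f"pics/{src}.png"); cv2.imwrite(f"pics/{n}.png",cv2.resize(im[y:y+h,x:x+w],None,fx=k,fy=k,interpolation=cv2.INTER_CUBIC))
E
python3 - <<'E'
from h import *
crop("w1",260,155,70,90,6,"w1a");crop("w1",30,120,190,130,4,"w1b")
E
```

```text
(no output)
```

View pics/w1a.png

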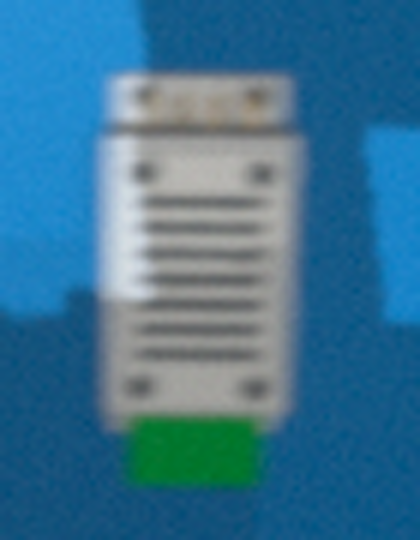

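View pics/w1b.png

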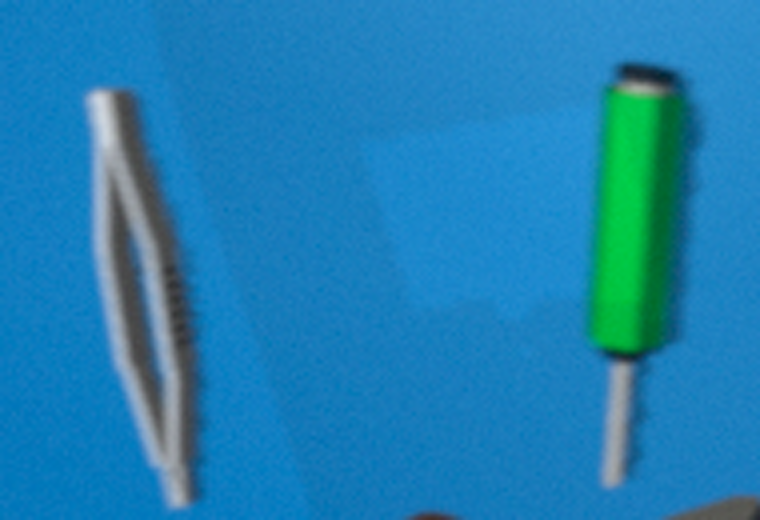

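```bash
python3 - <<'E'
from h import *
a=cr(260,155,6);b=cr(30,120,4);W=wc("w1");T=CAM['top'];S=CAM['scene']
det=[((106,134),(-25,-16,10)),((303,135),(-25,16,10)),((105,422),(25,-16,10)),((293,418),(25,16,10))]
o=[(W,np.array(a(*p)),m) for p,m in det]
for zf in (None,.012):
    p,r=fit(o,[.456,.116,0],zf);print('det',p.round(4),np.degrees(p[2]));print(r.round(1).tolist())
o2=o+[(T,np.array(t1(135,478)),(0,0,10)),(S,np.array(s1(530,338)),(0,0,10))]
p,r=fit(o2,[.456,.116,0]);print('det3',p.round(4),np.degrees(p[2]));print(r.round(1).tolist())
o=[(W,np.array(b(110,92)),(-57,0,5)),(W,np.array(b(178,503)),(57,0,5)),(T,np.array(t1(613,596)),(-57,0,5)),(T,np.array(t1(617,372)),(57,0,5)),(S,np.array(s1(341,61)),(-57,0,5)),(S,np.array(s1(176,134)),(57,0,5))]
p,r=fit(o,[.46,-.126,0]);print('twz',p.round(4),np.degrees(p[2]));print(r.round(1).tolist())
o=[(W,np.array(b(648,72)),(-57,0,4)),(W,np.array(b(614,487)),(57,0,0)),(T,np.array(t1(338,604)),(-57,0,0)),(T,np.array(t1(374,386)),(57,0,0)),(S,np.array(s1(501,190)),(-57,0,0)),(S,np.array(s1(316,252)),(57,0,0))]
p,r=fit(o,[.45,0,-.14]);print('drv',p.round(4),np.degrees(p[2]));print(r.round(1).tolist())
E
```

```text
det [0.4571 0.1136 0.0142 0.0168] 0.8133840114032928
[[0.1, -0.1], [-0.3, -0.2], [0.3, -0.2], [-0.1, 0.6]]
det [0.4582 0.1138 0.0146] 0.839277292694542
[[0.4, 0.2], [-0.6, 0.1], [0.5, -0.6], [-0.3, 0.1]]
det3 [0.4578 0.1139 0.0146 0.0134] 0.8379423563851262
[[0.5, 0.1], [-0.3, -0.0], [0.6, -0.6], [-0.1, 0.2], [0.6, -0.4], [-1.1, -0.8]]
twz [ 0.4604 -0.1281 -0.0185  0.004 ] -1.0578532432300898
[[0.3, -0.7], [0.6, 0.4], [0.3, 0.3], [0.8, -0.2], [-0.3, -0.6], [-1.0, -0.9]]
drv [ 0.4522  0.0034 -0.1552  0.0124] -8.892726201815858
[[0.3, -0.6], [0.5, 0.0], [-0.0, 0.2], [0.7, -0.8], [-0.8, -0.4], [-1.4, -0.5]]
```

send_rows:
  rows: [0,12.5,-30,0,0,0,0.2,0,0,-30,0,0,0,0.2,0,0,-25,0,0,0,0.2]

```text
t: 1.88
ee_pos: [0.4586, 0.112, 0.0722]
orientation: [-1.219, 1.204, 1.212]
ft_force: [0.1, -0.6, 0.4]
grip_width: 0.0557
```

```bash
python3 - <<'E'
from h import *
snapw("w2"); crop("w2",200,150,200,150,4,"w2a")
E
```

```text
1.875 [0.4586 0.112  0.0722] [[0.004, -1.0, -0.009], [-0.003, -0.009, 1.0], [-1.0, -0.004, -0.003]] 0.05567841588038224
```

View pics/w2a.png

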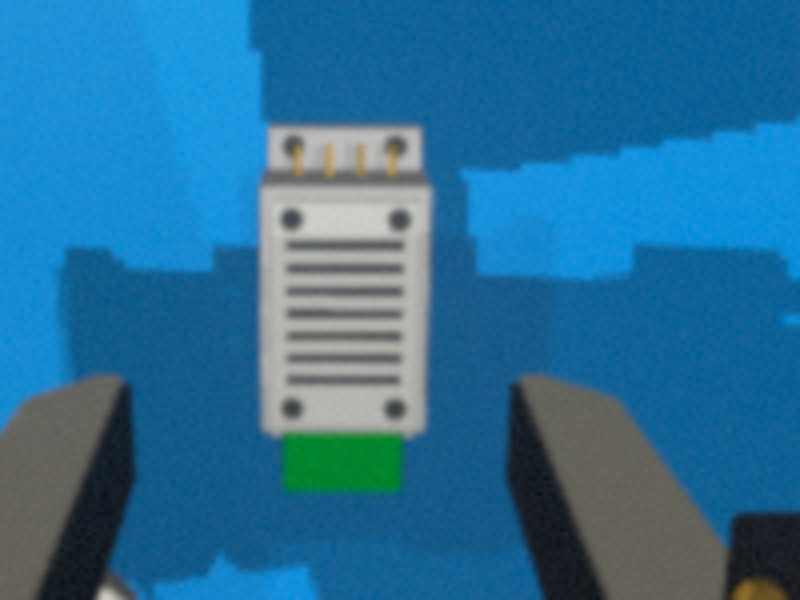

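```bash
python3 - <<'E'
from h import *
a=cr(260,155,6);c=cr(200,150,4);W=wc("w1");W2=wc("w2")
M=[(-25,-16,10),(-25,16,10),(25,-16,10),(25,16,10)]
P1=[(106,134),(303,135),(105,422),(293,418)];P2=[(262,183),(432,183),(262,432),(426,430)]
o2=[(W2,np.array(c(*p)),m) for p,m in zip(P2,M)]
o=[(W,np.array(a(*p)),m) for p,m in zip(P1,M)]+o2
for oo,zf in ((o,None),(o2,None),(o2,.012)):
    p,r=fit(oo,[.456,.116,0],zf);print('det',p.round(4),np.degrees(p[2]));print(r.round(1).tolist())
for q,w in zip(P1,P2): print(tri([(W,a(*q)),(W2,c(*w))]))
E
```

```text
det [0.4585 0.1151 0.0086 0.0083] 0.49479502827534283
[[1.8, -0.2], [0.5, -0.1], [1.7, -1.6], [0.5, -0.6], [-1.1, 0.5], [-0.5, 0.5], [-0.2, -0.1], [-0.6, 0.4]]
det [0.458  0.1155 0.0063 0.0089] 0.36187455862666573
[[-0.5, 0.0], [0.2, 0.1], [0.3, -0.4], [-0.0, 0.2]]
det [0.457  0.1154 0.0064] 0.36597324328910324
[[-0.8, -0.4], [0.5, -0.2], [-0.0, 0.1], [0.2, 0.7]]
(array([ 0.43902336,  0.0975878 , -0.00768   ]), [np.float64(0.9584213310433637), np.float64(0.9584213310433916)])
(array([0.43524137, 0.13174242, 0.00867974]), [np.float64(0.3981854822912618), np.float64(0.39818548229126444)])
(array([0.49150777, 0.09800365, 0.00143009]), [np.float64(0.6006777212287947), np.float64(0.6006777212288189)])
(array([0.48734866, 0.13223841, 0.0089665 ]), [np.float64(0.4299092305091021), np.float64(0.42990923050908847)])
```

send_rows:
  rows: [-1,3,-20,0,0,0,0.2,0,0,-20,0,0,0,0.2,0,0,-10,0,0,0,0.2,0,0,0,0,0,0,0.2]

```text
t: 2.42
ee_pos: [0.456, 0.1165, 0.019]
orientation: [-1.218, 1.207, 1.215]
ft_force: [0.1, 0.3, 0.5]
grip_width: 0.0561
```

send_rows:
  rows: [1.5,-1,-5.5,0,0,0,0.2,0,0,0,0,0,0,-0.25,0,0,0,0,0,0,-1,0,0,0,0,0,0,-1,0,0,0,0,0,0,-1]
  force: 15

```text
t: 3.05
ee_pos: [0.4587, 0.1156, 0.0154]
orientation: [-1.219, 1.205, 1.213]
ft_force: [0.5, 0.3, -0.3]
grip_width: 0.0316
```

send_rows:
  rows: [0,0,10,0,0,0,-1,0,0,20,0,0,0,-1,0,0,30,0,0,0,-1,0,0,0,0,0,0,-1]
  force: 20

```text
t: 3.55
ee_pos: [0.4586, 0.1156, 0.079]
orientation: [-1.219, 1.204, 1.213]
ft_force: [0.0, -1.0, -1.2]
grip_width: 0.0317
```

```bash
python3 - <<'E'
from h import *
snapw("w3")
E
```

```text
3.55 [0.4586 0.1156 0.079 ] [[0.003, -1.0, -0.009], [-0.002, -0.009, 1.0], [-1.0, -0.003, -0.002]] 0.031723302377950825
```

View pics/w3.png

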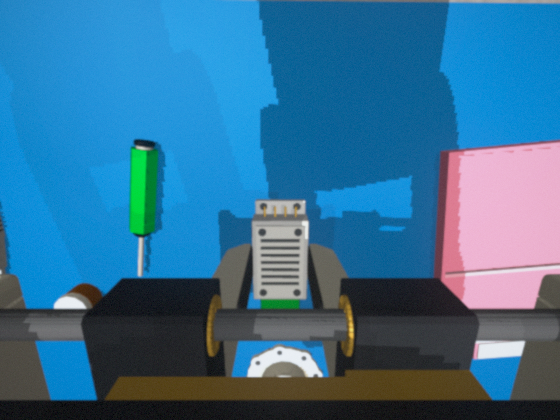

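send_rows:
  rows: [0,0,20,0,0,-8.5,-1,0,0,20,0,0,-8.5,-1,8,21,0,0,0,-8.5,-1,8,24,0,0,0,-8.5,-1,8,24,0,0,0,-8.5,-1]

```text
t: 4.22
ee_pos: [0.4804, 0.1847, 0.1144]
orientation: [-0.636, 1.482, 0.637]
ft_force: [-0.0, 0.2, -0.3]
grip_width: 0.0318
```

send_rows:
  rows: [9,28,0,0,0,-8.5,-1,9,28,0,0,0,-8.5,-1,9,28,0,0,0,-8.5,-1,9,28,0,0,0,-8.5,-1,9,20,0,0,0,-8.5,-1]

```text
t: 4.85
ee_pos: [0.5245, 0.3206, 0.1082]
orientation: [-0.035, 1.583, 0.039]
ft_force: [0.0, -0.2, -0.3]
grip_width: 0.0317
```

```bash
cat >> h.py <<'E'
def tgt(x,y,jaw):
    """remaining shift to world x,y mm and jaw yaw deg (mod 180)"""
    from bench import env
    s=env.state();M=tool(s);c=np.degrees(np.arctan2(M[1,2],M[0,2]))
    d=(jaw-c+90)%180-90
    # tilt correction: rotvec taking tool x to -z
    tl=np.degrees(np.cross(M[:3,0],[0,0,-1]))
    print('t',round(float(s['t']),2),'tcp',(s['ee_pos']*1000).round(1),'jaw',c.round(1),'dx',(x-M[0,3]*1000).round(1),'dy',(y-M[1,3]*1000).round(1),'dyaw',d.round(1),'tilt',tl.round(2),'q',s['q'].round(2),'w',round(float(s['grip_width'])*1000,1))
E
python3 -c "
from h import *
tgt(533.2,324.3,5.8)"
```

```text
t 4.85 tcp [524.5 320.6 108.2] jaw 2.7 dx 8.7 dy 3.7 dyaw 3.1 tilt [-0.11 -0.74 -0.  ] q [0.5  0.04 1.7  0.01 1.41 0.46] w 31.7
```

send_rows:
  rows: [9,4,-8,0,-0.7,3.1,-1,0,0,0,0,0,0,-1]

```text
t: 5.1
ee_pos: [0.533, 0.3256, 0.0973]
orientation: [-0.079, 1.573, 0.079]
ft_force: [0.0, 0.6, -0.8]
grip_width: 0.0315
```

```bash
python3 - <<'E'
from h import *
snapw("w4");tgt(533.2,324.3,5.8)
E
```

```text
5.1 [0.533  0.3256 0.0973] [[-0.004, -0.1, 0.995], [-0.0, 0.995, 0.1], [-1.0, 0.0, -0.004]] 0.031465466574629855
t 5.15 tcp [533.  325.5  97.8] jaw 5.7 dx 0.2 dy -1.2 dyaw 0.1 tilt [-0.01 -0.2  -0.  ] q [0.51 0.07 1.69 0.   1.39 0.41] w 32.1
```

View pics/w4.png

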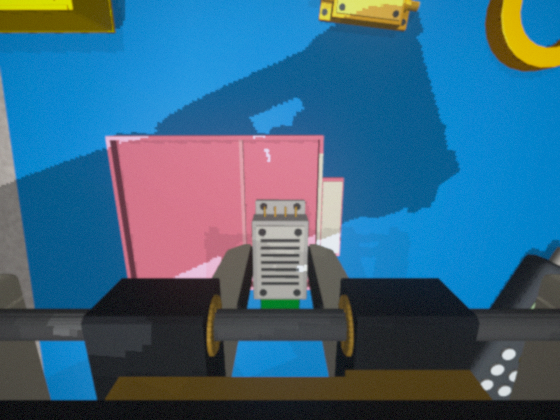

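```bash
python3 - <<'E'
from h import *
crop("w4",95,120,260,130,3,"w4a")
E
```

```text
(no output)
```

View pics/w4a.png

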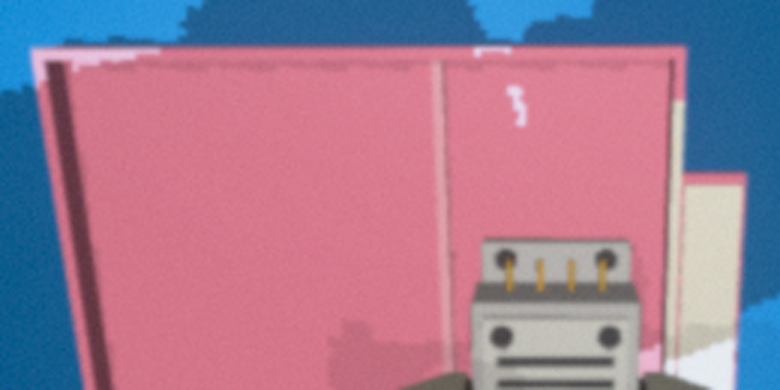

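```bash
python3 - <<'E'
from h import *
a=cr(95,120,3);W=wc("w4");S=CAM['scene'];T=CAM['top']
w=[((32,47),(87,-69,13)),((686,47),(-87,-69,13)),((438,63),(-20,-66,7))]
o1=[(W,np.array(a(*p)),m) for p,m in w]
p,r=fit(o1,[.48,.32,3.24],.002);print(p.round(4),np.degrees(p[2]),r.round(1).tolist())
p1=p
m=[(-87,-69,13),(-87,69,13),(87,69,13),(87,-69,13),(-20,-66,7),(-20,66,7)]
ab=[((52,123),(335,577)),((365,102),(50,303)),((390,497),(382,63)),((72,520),(671,292)),((72,275),(455,456)),((370,252),(188,222))]
obs=[(T,np.array(t2(*x)),k) for (x,b),k in zip(ab,m)]+[(S,np.array(s3(*b)),k) for (x,b),k in zip(ab,m)]
p,r=fit(obs+o1,[.48,.32,3.24]);print(p.round(4),np.degrees(p[2]),r[-3:].round(1).tolist())
def bay(p,x,y=0):
    c,s=np.cos(p[2]),np.sin(p[2]);return np.round([(p[0]+c*x/1000-s*y/1000)*1000,(p[1]+s*x/1000+c*y/1000)*1000],1)
print(bay(p1,-52),bay(p,-52),bay(p1,32),bay(p,32))
o=[(W,np.array(a(472,303)),(-25,-16,10)),(W,np.array(a(638,303)),(-25,16,10))]
p,r=fit(o,[.533,.325,-1.47],.0973-.0154+.002+.010);print('det held',p.round(4),np.degrees(p[2]),r.round(1).tolist())
E
```

```text
[0.4799 0.3187 3.2407] 185.68077402477405 [[-0.3, 0.4], [0.4, 0.6], [-0.2, -1.4]]
[ 4.8000e-01  3.1860e-01  3.2432e+00 -6.0000e-04] 185.82361823041046 [[1.5, 0.6], [-0.1, 0.2], [0.1, -1.5]]
[531.6 323.8] [531.7 323.9] [448.  315.5] [448.1 315.4]
det held [ 0.5319  0.3261 -1.4694] -84.19049678723918 [[-1.4, 0.0], [1.3, 0.0]]
```

send_rows:
  rows: [-0.5,-2,-30,0,0,0,-1,0,0,-30,0,0,0,-1,0,0,-10,0,0,0,-1,0,0,0,0,0,0,-1]

```text
t: 5.65
ee_pos: [0.5319, 0.3224, 0.0276]
orientation: [-0.074, 1.573, 0.076]
ft_force: [-0.3, -0.3, -0.4]
grip_width: 0.0318
```

```bash
python3 - <<'E'
from h import *
tgt(532.5,323.5,5.8)
E
```

```text
t 5.65 tcp [531.9 322.4  27.6] jaw 5.5 dx 0.6 dy 1.1 dyaw 0.3 tilt [-0.04 -0.18 -0.  ] q [0.5  0.12 1.76 0.   1.27 0.41] w 31.8
```

send_rows:
  rows: [0.5,1,-5,0,0,0.3,-1,0,0,-3.5,0,0,0,-1,0,0,-1,0,0,0,-1,0,0,0,0,0,0,-1]

```text
t: 6.15
ee_pos: [0.5335, 0.324, 0.0205]
orientation: [-0.077, 1.569, 0.081]
ft_force: [0.9, -0.6, 0.5]
grip_width: 0.0315
```

send_rows:
  rows: [0,0,-1.5,0,0,0,-1,0,0,-0.5,0,0,0,-1,0,0,0,0,0,0,-1]

```text
t: 6.52
ee_pos: [0.5336, 0.3241, 0.0186]
orientation: [-0.077, 1.569, 0.081]
ft_force: [0.4, 0.1, -1.2]
grip_width: 0.0316
```

send_rows:
  rows: [0,0,-1,0,0,0,-1,0,0,0,0,0,0,-1]

```text
t: 6.78
ee_pos: [0.5338, 0.3242, 0.0184]
orientation: [-0.077, 1.569, 0.081]
ft_force: [-0.3, -0.1, -1.1]
grip_width: 0.0318
```

send_rows:
  rows: [-1,0,-1.5,0,0,0,-1,0,0,0,0,0,0,-1]

```text
t: 7.02
ee_pos: [0.5339, 0.3243, 0.0185]
orientation: [-0.076, 1.566, 0.081]
ft_force: [0.5, 0.6, -0.5]
grip_width: 0.0317
```

send_rows:
  rows: [0,0,0,0,0,0,-0.2,0,0,0,0,0,0,-0.1,0,0,0,0,0,0,-0.1]

```text
t: 7.4
ee_pos: [0.5337, 0.3243, 0.018]
orientation: [-0.076, 1.566, 0.081]
ft_force: [-0.3, -0.3, -0.7]
grip_width: 0.042
```

```bash
python3 - <<'E'
from h import *
snapw("w5"); crop("w5",140,120,300,160,2.6,"w5a")
E
```

```text
7.4 [0.5337 0.3243 0.018 ] [[0.003, -0.1, 0.995], [0.003, 0.995, 0.1], [-1.0, 0.003, 0.003]] 0.04201477772203513
```

View pics/w5a.png

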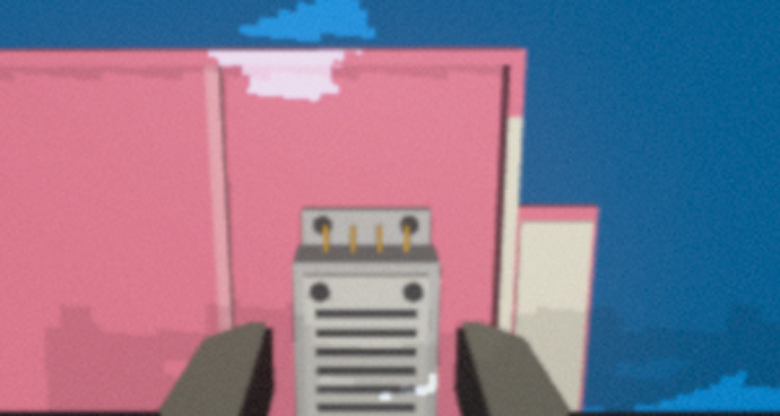

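send_rows:
  rows: [0,0,15,0,0,0,-0.1,0,0,40,0,0,0,-0.1,5,-15,50,0,0,0,0.4,17,-40,20,0,0,0,0.4,17,-40,0,0,0,0,0.4]

```text
t: 8.07
ee_pos: [0.5722, 0.2289, 0.1516]
orientation: [-0.079, 1.564, 0.085]
ft_force: [0.7, 0.2, -0.2]
grip_width: 0.0638
```

send_rows:
  rows: [17,-40,0,0,0,0,0.4,17,-40,0,0,0,0,0.4,14,-28,0,0,0,0,0.4,0,0,0,0,0,0,0.4,0,0,0,0,0,0,0.4]

```text
t: 8.7
ee_pos: [0.6225, 0.1154, 0.1583]
orientation: [-0.076, 1.558, 0.083]
ft_force: [-0.3, 0.3, -0.2]
grip_width: 0.0652
```

```bash
python3 - <<'E'
from h import *
snapw("w6"); tgt(622.6,120.8,5.8)
E
```

```text
8.7 [0.6225 0.1154 0.1583] [[0.011, -0.102, 0.995], [0.005, 0.995, 0.102], [-1.0, 0.004, 0.011]] 0.06523485278467103
t 8.75 tcp [622.5 115.5 158.3] jaw 5.9 dx 0.1 dy 5.3 dyaw -0.1 tilt [-0.28  0.63  0.  ] q [0.14 0.04 1.62 0.   1.47 0.04] w 65.2
```

View pics/w6.png

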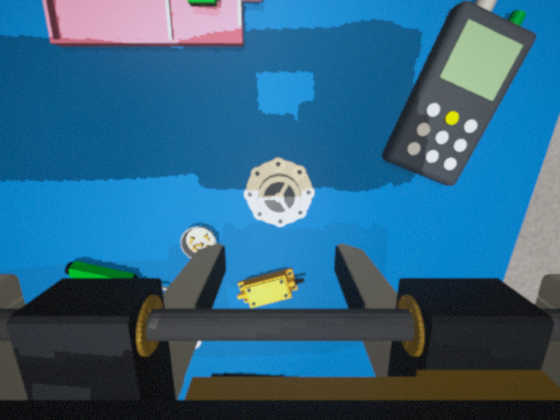

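```bash
python3 - <<'E'
from h import *
crop("w6",225,145,110,90,6,"w6a");crop("w6",225,255,100,60,7,"w6b")
E
```

```text
(no output)
```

View pics/w6a.png

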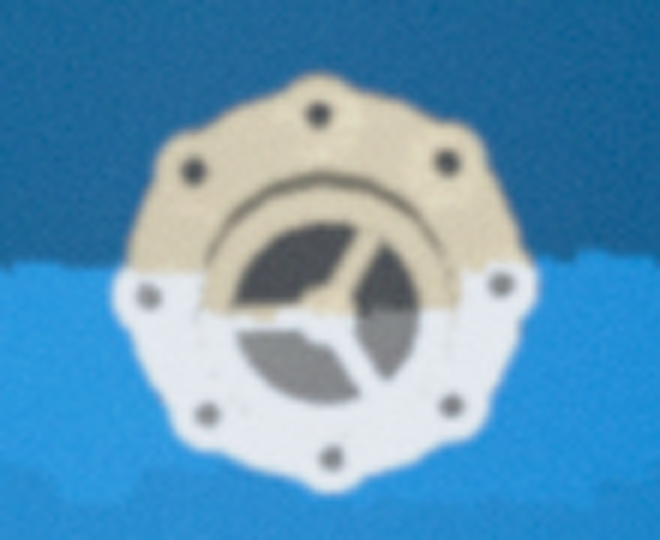

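View pics/w6b.png

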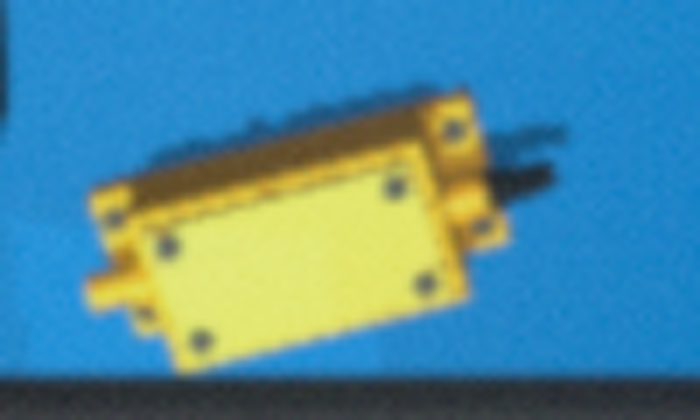

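```bash
python3 - <<'E'
from h import *
a=cr(225,145,6);b=cr(225,255,7);W=wc("w6");S=CAM['scene'];T=CAM['top']
H=[(318,114),(447,161),(501,285),(452,406),(331,457),(207,413),(149,296),(193,171)]
X=np.array([onz(W,a(*h),.006) for h in H]);print('cass',X.mean(0)*1000,np.linalg.norm(X-X.mean(0),axis=1).round(4))
# height check: hub spoke centre in wrist/top/scene
print(tri([(W,a(322,310)),(T,t1(136,147)),(S,s1(265,485))]))
L=[((128,233),(-25,15,9)),((418,143),(25,15,9)),((468,297),(25,-15,9)),((180,373),(-25,-15,9))]
o=[(W,np.array(b(*p)),m) for p,m in L]
for oo,z in ((o,None),(o,.011),(o+[(S,np.array(s1(145,342)),(0,0,9)),(T,np.array(t1(359,157)),(0,0,9))],None)):
    p,r=fit(oo,[.62,.007,.35],z);print('laser',p.round(4),np.degrees(p[2]),r.round(1).tolist())
tgt(622.6,120.8,5.8)
E
```

```text
cass [621.37020712 120.68598644   6.        ] [0.0314 0.0316 0.0315 0.0317 0.0314 0.0314 0.0315 0.0315]
(array([0.62193497, 0.12053306, 0.0201599 ]), [np.float64(1.1433165591369572), np.float64(1.1097537863816513), np.float64(0.17740483357998751)])
laser [0.6197 0.0028 0.3987 0.0013] 22.845842362023628 [[-0.2, -1.1], [-0.3, 0.1], [-0.0, 0.2], [0.6, 0.5]]
laser [0.6194 0.0085 0.403 ] 23.088698851526594 [[-1.1, -1.0], [0.1, -0.3], [0.7, 0.4], [0.1, 1.2]]
laser [0.6196 0.0062 0.3994 0.007 ] 22.883586608179797 [[-0.7, -1.1], [-0.0, -0.2], [0.4, 0.3], [0.3, 0.8], [-0.2, 0.3], [0.3, 0.7]]
t 8.75 tcp [622.5 115.5 158.3] jaw 5.9 dx 0.1 dy 5.3 dyaw -0.1 tilt [-0.28  0.63  0.  ] q [0.14 0.04 1.62 0.   1.47 0.04] w 65.2
```

send_rows:
  rows: [-1,5,-45,0,0.6,0,0.4,0,0,-45,0,0,0,0.4,0,0,-35,0,0,0,0.4,0,0,-10,0,0,0,0.4,0,0,0,0,0,0,0.4]

```text
t: 9.38
ee_pos: [0.6206, 0.1253, 0.0232]
orientation: [-0.08, 1.565, 0.089]
ft_force: [-0.1, 0.2, 0.5]
grip_width: 0.065
```

```bash
python3 - <<'E'
from h import *
tgt(621.4,120.7,5.8)
E
```

```text
t 9.38 tcp [620.6 125.3  23.2] jaw 6.1 dx 0.8 dy -4.6 dyaw -0.3 tilt [-0.34  0.23  0.  ] q [0.16 0.14 1.74 0.01 1.26 0.05] w 65.0
```

send_rows:
  rows: [1,-4.5,-7,-0.3,0,0,0.4,0,0,-5,0,0,0,0.4,0,0,0,0,0,0,0.4]

```text
t: 9.75
ee_pos: [0.6232, 0.121, 0.0139]
orientation: [-0.084, 1.561, 0.085]
ft_force: [-0.3, -1.5, 0.4]
grip_width: 0.0649
```

send_rows:
  rows: [-1.5,0,-3,0,0,0,0.3,0,0,0,0,0,0,-0.02,0,0,0,0,0,0,-1,0,0,0,0,0,0,-1,0,0,0,0,0,0,-1]
  force: 15

```text
t: 10.38
ee_pos: [0.6219, 0.121, 0.0115]
orientation: [-0.084, 1.56, 0.085]
ft_force: [-0.2, -0.1, -0.3]
grip_width: 0.0436
```

send_rows:
  rows: [0,0,15,0,0,0,-1,0,0,40,0,0,0,-1,-15,17,40,0,0,0,-1,-30,34,0,0,0,0,-1,-34,38,0,0,0,0,-1]

```text
t: 11.0
ee_pos: [0.5424, 0.21, 0.114]
orientation: [-0.08, 1.558, 0.082]
ft_force: [0.6, 1.6, -0.8]
grip_width: 0.0436
```

send_rows:
  rows: [-34,38,0,0,0,0,-1,-34,38,0,0,0,0,-1,-27,29,-10,0,0,0,-1,0,0,0,0,0,0,-1,0,0,0,0,0,0,-1]

```text
t: 11.62
ee_pos: [0.4434, 0.3201, 0.1107]
orientation: [-0.079, 1.551, 0.087]
ft_force: [0.8, -1.0, -0.7]
grip_width: 0.0435
```

```bash
python3 - <<'E'
from h import *
snapw("w7"); tgt(448.5,315.7,5.8)
E
```

```text
11.625 [0.4434 0.3201 0.1107] [[0.018, -0.106, 0.994], [0.006, 0.994, 0.106], [-1.0, 0.004, 0.018]] 0.04347772887806192
t 11.68 tcp [443.5 319.9 110.5] jaw 6.1 dx 5.0 dy -4.2 dyaw -0.3 tilt [-0.35  1.01  0.  ] q [ 0.58 -0.13  1.86 -0.    1.39  0.48] w 43.4
```

View pics/w7.png

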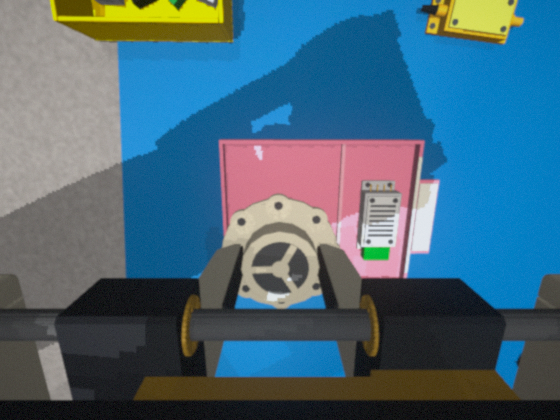

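send_rows:
  rows: [5,-4,-30,0,1,-0.3,-1,0,0,-30,0,0,0,-1,0,0,-20,0,0,0,-1,0,0,0,0,0,0,-1]

```text
t: 12.18
ee_pos: [0.4519, 0.3135, 0.0306]
orientation: [-0.07, 1.567, 0.081]
ft_force: [-0.2, 0.9, -1.1]
grip_width: 0.0436
```

```bash
python3 - <<'E'
from h import *
tgt(448.5,315.7,5.8)
E
```

```text
t 12.18 tcp [451.9 313.5  30.6] jaw 5.5 dx -3.4 dy 2.2 dyaw 0.3 tilt [-0.41  0.13  0.  ] q [ 0.56 -0.04  1.92  0.01  1.26  0.46] w 43.6
```

send_rows:
  rows: [-3.5,2,-8,-0.3,0,0.3,-1,0,0,-5,0,0,0,-1,0,0,-1.5,0,0,0,-1,0,0,-1,0,0,0,-1]

```text
t: 12.68
ee_pos: [0.4495, 0.3163, 0.0169]
orientation: [-0.077, 1.564, 0.082]
ft_force: [-0.2, -0.5, -0.5]
grip_width: 0.0433
```

send_rows:
  rows: [-1,0,-1.5,0,0,0,-1,0,0,-1,0,0,0,-1,0,0,0,0,0,0,-1]

```text
t: 13.05
ee_pos: [0.4485, 0.3165, 0.0147]
orientation: [-0.077, 1.563, 0.082]
ft_force: [-0.2, -0.1, -0.2]
grip_width: 0.0436
```

send_rows:
  rows: [0,0,-1,0,0,0,-1,0,0,0,0,0,0,0,0,0,0,0,0,0,0.2,0,0,0,0,0,0,0.2]

```text
t: 13.55
ee_pos: [0.4487, 0.3166, 0.0144]
orientation: [-0.077, 1.563, 0.083]
ft_force: [-0.4, -0.1, 0.0]
grip_width: 0.0549
```

send_rows:
  rows: [0,0,20,0,0,0,0.2,0,0,50,0,0,0,0.2,0,0,50,0,0,0,0.2]

```text
t: 13.92
ee_pos: [0.4469, 0.3155, 0.1367]
orientation: [-0.079, 1.568, 0.08]
ft_force: [0.1, 0.6, -0.3]
grip_width: 0.0563
```

send_rows:
  rows: [20,-36,8,0,0,-9,0.1,21,-38,6,0,0,-9,0.1,21,-38,0,0,0,-9,0.1,21,-38,0,0,0,-9,0.1,21,-38,0,0,0,-9,0.1]

```text
t: 14.55
ee_pos: [0.5542, 0.1248, 0.1651]
orientation: [0.553, 1.484, -0.545]
ft_force: [-0.1, -0.4, 0.4]
grip_width: 0.0511
```

send_rows:
  rows: [21,-38,0,0,0,-9,0.1,21,-38,0,0,0,-9,0.1,18,-30,-5,0,0,-9,0.1,0,0,0,0,0,0,0.1,0,0,0,0,0,0,0.1]

```text
t: 15.18
ee_pos: [0.6167, 0.0127, 0.1676]
orientation: [0.928, 1.342, -0.921]
ft_force: [-0.7, 0.3, 0.5]
grip_width: 0.051
```

```bash
python3 - <<'E'
from h import *
tgt(619.5,7.5,112); 
E
```

```text
t 15.18 tcp [616.7  12.7 167.6] jaw -68.4 dx 2.8 dy -5.2 dyaw 0.4 tilt [0.49 1.15 0.  ] q [-0.02 -0.    1.65 -0.01  1.48  1.18] w 51.0
```

send_rows:
  rows: [2,-4,-40,0.5,1.1,0,0.1,0,0,-25,0,0,0,0.1,0,0,0,0,0,0,0.1,0,0,0,0,0,0,0.1]

```text
t: 15.68
ee_pos: [0.6186, 0.0119, 0.1061]
orientation: [0.923, 1.363, -0.917]
ft_force: [0.1, 0.4, 0.7]
grip_width: 0.051
```

```bash
python3 - <<'E'
from h import *
snapw("w8");crop("w8",190,140,190,150,4,"w8a"); tgt(619.5,7.5,112)
E
```

```text
15.675 [0.6186 0.0119 0.1061] [[0.005, 0.927, 0.376], [0.001, 0.376, -0.927], [-1.0, 0.005, 0.001]] 0.05101764520088536
t 15.72 tcp [618.6  11.9 106.1] jaw -67.9 dx 0.9 dy -4.4 dyaw -0.1 tilt [-0.04  0.3   0.  ] q [-0.02  0.04  1.7   0.    1.39  1.16] w 51.1
```

View pics/w8a.png

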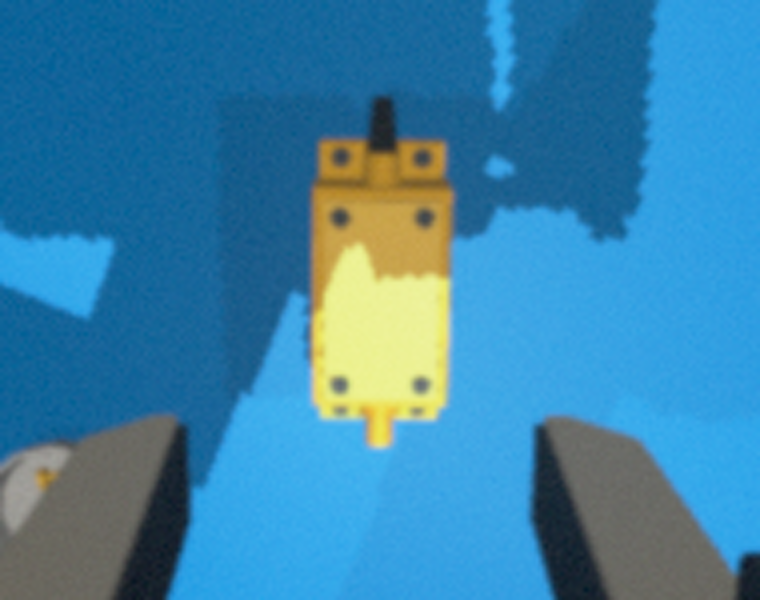

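```bash
python3 - <<'E'
from h import *
c=cr(190,140,4);b=cr(225,255,7);W8=wc("w8");W=wc("w6")
L=[((313,188),(25,15,9)),((452,188),(25,-15,9)),((314,404),(-25,15,9)),((446,404),(-25,-15,9))]
o=[(W8,np.array(c(*p)),m) for p,m in L]
L=[((128,233),(-25,15,9)),((418,143),(25,15,9)),((468,297),(25,-15,9)),((180,373),(-25,-15,9))]
o2=[(W,np.array(b(*p)),m) for p,m in L]
for oo,z in ((o,.011),(o,None),(o+o2,None)):
    p,r=fit(oo,[.62,.007,.35],z);print('laser',p.round(4),np.degrees(p[2]),r.round(1).tolist())
E
```

```text
laser [0.6212 0.0092 0.3799] 21.764778255223998 [[-0.4, -0.7], [0.4, -0.5], [-0.3, 0.6], [0.4, 0.8]]
laser [0.6197 0.0085 0.3801 0.0052] 21.780928082431462 [[-0.0, -0.1], [-0.1, 0.1], [0.1, -0.1], [0.0, 0.1]]
laser [0.6202 0.0086 0.3826 0.0091] 21.922142043285305 [[-0.1, 0.2], [0.4, 0.3], [0.1, 1.0], [0.5, 1.1], [-0.0, -2.4], [1.2, -0.9], [1.2, -0.1], [0.6, -0.1]]
```

send_rows:
  rows: [2,-3,-40,0,0.3,0,0.1,0,0,-30,0,0,0,0.1,0,0,-8,0,0,0,0.1,0,0,0,0,0,0,0.1]

```text
t: 16.23
ee_pos: [0.623, 0.0096, 0.0327]
orientation: [0.922, 1.362, -0.915]
ft_force: [0.6, -0.5, 0.7]
grip_width: 0.0512
```

```bash
python3 - <<'E'
from h import *
tgt(620.5,8.8,111.8)
E
```

```text
t 16.23 tcp [623.    9.6  32.7] jaw -67.8 dx -2.5 dy -0.8 dyaw -0.4 tilt [-0.03  0.44  0.  ] q [-0.03  0.11  1.76  0.    1.27  1.16] w 51.2
```

send_rows:
  rows: [-2,-0.8,-10,0,0.4,-0.4,0.1,0,0,-7,0,0,0,0.1,0,0,-2,0,0,0,0.1,0,0,0,0,0,0,0.1]

```text
t: 16.73
ee_pos: [0.6222, 0.0088, 0.0155]
orientation: [0.927, 1.362, -0.922]
ft_force: [-1.0, -0.1, 0.7]
grip_width: 0.051
```

send_rows:
  rows: [-2,0,-4,0,0,0,0.1,0,0,0,0,0,0,-0.25,0,0,0,0,0,0,-1,0,0,0,0,0,0,-1,0,0,0,0,0,0,-1]
  force: 15

```text
t: 17.35
ee_pos: [0.6202, 0.0088, 0.0116]
orientation: [0.927, 1.362, -0.922]
ft_force: [-0.3, 0.3, -0.9]
grip_width: 0.0297
```

send_rows:
  rows: [0,0,0,0,0,0,-0.25,0,0,1.5,0,0,0,-0.25,0,0,0.5,0,0,0,-0.25,0,0,0,0,0,0,-0.25]

```text
t: 17.85
ee_pos: [0.6204, 0.0088, 0.014]
orientation: [0.927, 1.362, -0.922]
ft_force: [-0.3, 0.4, 0.4]
grip_width: 0.0348
```

send_rows:
  rows: [0,0,-0.5,0,0,0,-1,0,0,0,0,0,0,-1,0,0,0,0,0,0,-1,0,0,0,0,0,0,-1]
  force: 20

```text
t: 18.35
ee_pos: [0.6204, 0.0088, 0.0136]
orientation: [0.927, 1.362, -0.922]
ft_force: [-0.6, -0.6, 1.1]
grip_width: 0.0298
```

send_rows:
  rows: [0,0,10,0,0,0,-1,0,0,20,0,0,0,-1,0,0,40,0,0,0,-1,0,0,20,0,0,0,-1]

```text
t: 18.85
ee_pos: [0.6197, 0.0088, 0.1079]
orientation: [0.927, 1.363, -0.923]
ft_force: [0.2, -0.9, -1.2]
grip_width: 0.0295
```

send_rows:
  rows: [-20,-38,5,0,0,9,-1,-21,-40,0,0,0,9,-1,-21,-40,0,0,0,9,-1,-21,-40,0,0,0,9,-1,-21,-40,0,0,0,9,-1]

```text
t: 19.48
ee_pos: [0.514, -0.1921, 0.118]
orientation: [0.3, 1.544, -0.291]
ft_force: [0.5, 0.0, 0.2]
grip_width: 0.0293
```

send_rows:
  rows: [-21,-40,0,0,0,9,-1,-21,-40,0,0,0,9,-1,-16,-25,0,0,0,8,-1,0,0,0,0,0,0,-1]

```text
t: 19.98
ee_pos: [0.4523, -0.3024, 0.12]
orientation: [-0.066, 1.563, 0.075]
ft_force: [0.6, 0.6, -0.9]
grip_width: 0.0296
```

```bash
python3 - <<'E'
from h import *
tgt(446,-317.5,4.4); snapw("w9")
E
```

```text
t 19.98 tcp [ 452.3 -302.4  120. ] jaw 5.2 dx -6.3 dy -15.1 dyaw -0.8 tilt [-0.36  0.34  0.  ] q [-0.64 -0.13  1.85  0.01  1.42 -0.73] w 29.6
19.975 [ 0.4523 -0.3024  0.12  ] [[0.006, -0.09, 0.996], [0.006, 0.996, 0.09], [-1.0, 0.006, 0.006]] 0.029617929006862546
```

View pics/w9.png

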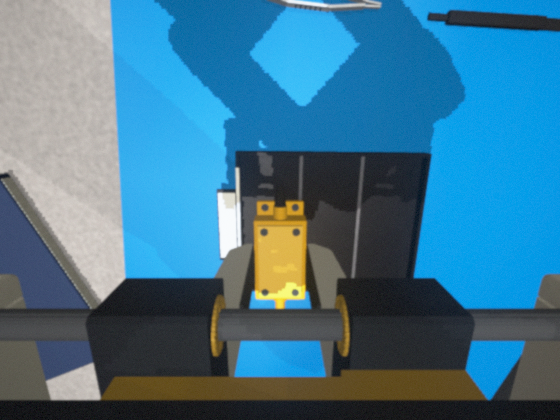

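```bash
python3 - <<'E'
from h import *
im=cv2.imread("pics/w9.png");im=np.clip(im.astype(float)*1.6+20,0,255).astype(np.uint8);cv2.imwrite("pics/w9b.png",im)
crop("w9b",205,140,240,140,3.3,"w9a")
E
```

```text
(no output)
```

View pics/w9a.png

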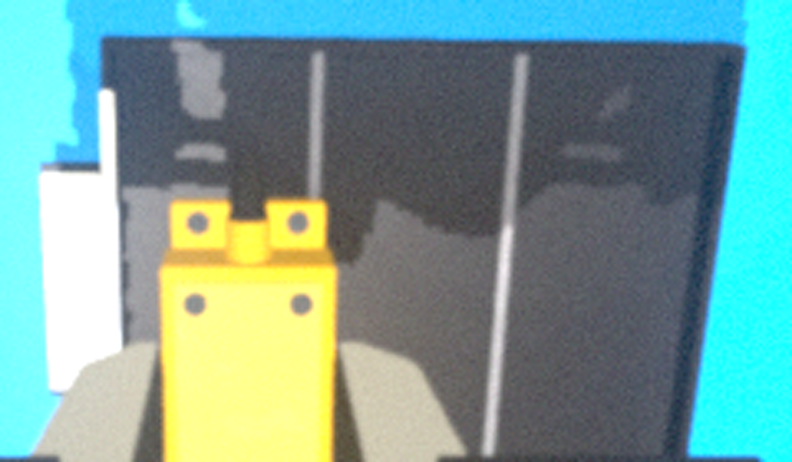

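```bash
cat > bt.py <<'E'
from h import *
S=CAM['scene'];T=CAM['top']
m=[(87,69,13),(87,-69,13),(-87,-69,13),(-87,69,13),(28,66,7),(28,-66,7),(-28,66,7),(-28,-66,7)]
ab=[((68,78),(212,330)),((386,68),(49,170)),((418,462),(347,32)),((98,478),(517,178)),((92,215),(305,263)),((388,201),(157,131)),((99,344),(406,214)),((404,330),(252,85))]
obs=[(T,np.array(t3(*a)),k) for (a,b),k in zip(ab,m)]+[(S,np.array(s2(*b)),k) for (a,b),k in zip(ab,m)]
a=cr(205,140,3.3);W=wc("w9")
w=[((103,38),(-87,69,13)),((743,45),(87,69,13)),((319,53),(-28,66,7)),((521,55),(28,66,7))]
o1=[(W,np.array(a(*p)),k) for p,k in w]
def bay(p,x,y=0):
    c,s=np.cos(p[2]),np.sin(p[2]);return np.round([(p[0]+c*x/1000-s*y/1000)*1000,(p[1]+s*x/1000+c*y/1000)*1000],1)
E
python3 - <<'E'
from bt import *
for o,z in ((o1,.002),(o1,None),(o1+obs,None),(o1+obs,.002)):
    p,r=fit(o,[.5,-.314,.07],z);print(p.round(4),np.degrees(p[2]),r[:4].round(1).tolist(),bay(p,-56),bay(p,0),bay(p,56))
L=[((161,267),(25,15,9)),((336,267),(25,-15,9))]
p,r=fit([(W,np.array(a(*q)),k) for q,k in L],[.45,-.3,1.65],.120-.0116+.009);print(p.round(4),np.degrees(p[2]),r.round(1).tolist())
E
```

```text
[ 0.4996 -0.3148  0.0778] 4.457590790965113 [[-1.3, 0.5], [1.7, 0.6], [-0.4, -0.5], [0.3, -0.4]] [ 443.7 -319.1] [ 499.6 -314.8] [ 555.4 -310.4]
[ 0.5003 -0.3151  0.0783 -0.0021] 4.488137805816557 [[0.0, 0.5], [0.1, 0.5], [0.0, -0.6], [-0.2, -0.5]] [ 444.4 -319.4] [ 500.3 -315.1] [ 556.1 -310.7]
[ 0.5006 -0.3152  0.0789 -0.0027] 4.521376728093692 [[0.5, 0.7], [0.1, 0.5], [0.3, -0.5], [-0.1, -0.5]] [ 444.8 -319.6] [ 500.6 -315.2] [ 556.4 -310.7]
[ 0.5004 -0.3145  0.0814] 4.665615749962467 [[-0.7, 0.6], [2.4, 0.0], [0.3, -0.6], [1.0, -0.8]] [ 444.6 -319.1] [ 500.4 -314.5] [ 556.2 -310. ]
[ 0.4512 -0.3019  1.6585] 95.0260444311106 [[-0.6, 0.0], [0.6, 0.0]]
```

send_rows:
  rows: [-7,-17,-30,-0.3,0.3,-0.8,-1,0,0,-30,0,0,0,-1,0,0,-20,0,0,0,-1,0,0,0,0,0,0,-1]

```text
t: 20.52
ee_pos: [0.448, -0.3164, 0.0394]
orientation: [-0.054, 1.567, 0.054]
ft_force: [0.9, 0.2, -0.8]
grip_width: 0.0294
```

```bash
python3 - <<'E'
from h import *
tgt(445.2,-319.5,4.5)
E
```

```text
t 20.52 tcp [ 448.  -316.4   39.4] jaw 3.9 dx -2.8 dy -3.1 dyaw 0.6 tilt [-0.02  0.16  0.  ] q [-0.66 -0.05  1.91  0.    1.28 -0.73] w 29.4
```

send_rows:
  rows: [-2.5,-3,-8,0,0,0.6,-1,0,0,-8,0,0,0,-1,0,0,-2,0,0,0,-1,0,0,0,0,0,0,-1]

```text
t: 21.02
ee_pos: [0.4467, -0.3198, 0.0227]
orientation: [-0.064, 1.565, 0.061]
ft_force: [-0.5, 0.2, -0.2]
grip_width: 0.0295
```

```bash
python3 - <<'E'
from h import *
tgt(445.2,-319.5,4.5)
E
```

```text
t 21.02 tcp [ 446.7 -319.8   22.7] jaw 4.6 dx -1.5 dy 0.3 dyaw -0.1 tilt [0.09 0.31 0.  ] q [-0.67 -0.04  1.93  0.    1.25 -0.75] w 29.5
```

send_rows:
  rows: [-1.5,0,-3,0,0.3,0,-1,0,0,-2,0,0,0,-1,0,0,-1,0,0,0,-1,0,0,0,0,0,0,-1]

```text
t: 21.52
ee_pos: [0.4453, -0.32, 0.0169]
orientation: [-0.064, 1.57, 0.061]
ft_force: [0.4, -0.4, 0.3]
grip_width: 0.0298
```

send_rows:
  rows: [0,0,-1,0,0,0,-1,0,0,0,0,0,0,-1]

```text
t: 21.78
ee_pos: [0.4455, -0.3202, 0.0168]
orientation: [-0.065, 1.569, 0.061]
ft_force: [-0.0, -0.2, 0.1]
grip_width: 0.0298
```

send_rows:
  rows: [0,0,0,0,0,0,-0.2,0,0,0,0,0,0,-0.15,0,0,0,0,0,0,-0.15,0,0,15,0,0,0,-0.15,0,0,40,0,0,0,-0.15]

```text
t: 22.4
ee_pos: [0.4443, -0.3193, 0.0712]
orientation: [-0.062, 1.573, 0.063]
ft_force: [0.6, -0.8, 0.7]
grip_width: 0.0394
```

send_rows:
  rows: [0,0,40,0,0,0,-0.15,0,0,0,0,0,0,-0.15]

```text
t: 22.65
ee_pos: [0.4453, -0.3201, 0.1176]
orientation: [-0.065, 1.568, 0.06]
ft_force: [-1.1, -0.7, -0.3]
grip_width: 0.0393
```

```bash
python3 - <<'E'
from h import *
snapw("w10");im=cv2.imread("pics/w10.png");im=np.clip(im.astype(float)*1.6+20,0,255).astype(np.uint8);cv2.imwrite("pics/w10b.png",im)
E
```

```text
22.65 [ 0.4453 -0.3201  0.1176] [[0.002, -0.08, 0.997], [-0.003, 0.997, 0.08], [-1.0, -0.003, 0.001]] 0.03933472928902642
```

View pics/w10b.png

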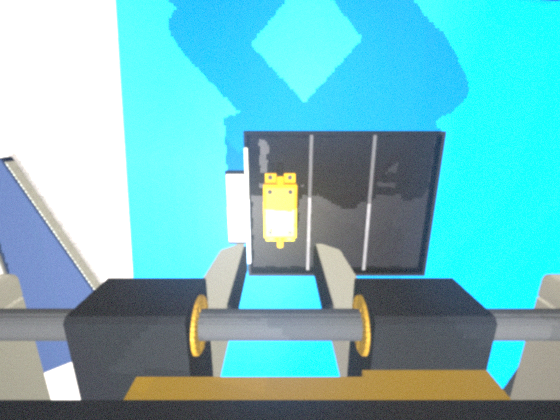

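send_rows:
  rows: [2,20,8,0,0,9.5,-0.15,2,24,0,0,0,9.5,-0.15,2,24,0,0,0,9.5,-0.15,2,24,0,0,0,9.5,-0.15,2,24,0,0,0,9.5,-0.15]

```text
t: 23.32
ee_pos: [0.4529, -0.2006, 0.1204]
orientation: [-0.726, 1.45, 0.729]
ft_force: [0.1, 0.1, 0.1]
grip_width: 0.0394
```

send_rows:
  rows: [2,24,0,0,0,9.5,-0.15,2,24,-10,0,0,9.5,-0.15,1,15,-10,0,0,9.5,-0.15,0,5,0,0,0,5,-0.15,0,0,0,0,0,0,-0.15]

```text
t: 23.95
ee_pos: [0.456, -0.1281, 0.096]
orientation: [-1.182, 1.232, 1.192]
ft_force: [-0.2, 0.0, -0.5]
grip_width: 0.0395
```

```bash
python3 - <<'E'
from h import *
tgt(460.4,-128.1,89)
E
```

```text
t 23.95 tcp [ 456.  -128.1   96. ] jaw 88.2 dx 4.4 dy 0.0 dyaw 0.8 tilt [ 0.06 -0.52  0.  ] q [-0.33 -0.27  2.01 -0.    1.41 -1.86] w 39.5
```

send_rows:
  rows: [4,0,-5,0,-0.5,0.5,-0.15,0,0,0,0,0,0,-0.15]

```text
t: 24.2
ee_pos: [0.46, -0.1285, 0.0902]
orientation: [-1.19, 1.223, 1.19]
ft_force: [0.5, 0.1, -0.7]
grip_width: 0.0395
```

```bash
python3 - <<'E'
from h import *
snapw("w11");tgt(460.4,-128.1,89);crop("w11",200,90,190,200,3,"w11a")
E
```

```text
24.2 [ 0.46   -0.1285  0.0902] [[-0.0, -1.0, 0.026], [-0.001, 0.026, 1.0], [-1.0, 0.0, -0.001]] 0.03949079432789911
t 24.25 tcp [ 460.  -128.6   90.5] jaw 88.5 dx 0.4 dy 0.5 dyaw 0.5 tilt [ 0.06 -0.02  0.  ] q [-0.33 -0.26  2.01 -0.    1.39 -1.87] w 39.5
```

View pics/w11a.png

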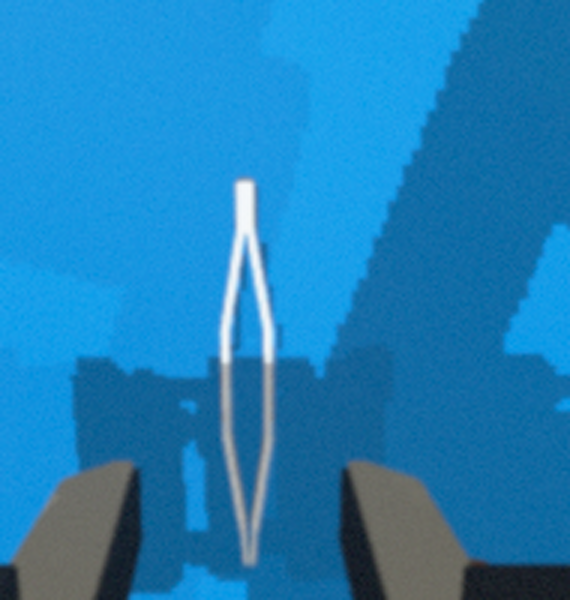

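```bash
python3 - <<'E'
from h import *
c=cr(200,90,3);W=wc("w11");b=cr(30,120,4);W1=wc("w1");T=CAM['top'];S=CAM['scene']
o=[(W,np.array(c(*p)),m) for p,m in [((245,182),(-57,0,5)),((249,565),(57,0,5)),((248,335),(-16,0,5)),((248,438),(16,0,5))]]
p,r=fit(o,[.46,-.128,0],.007);print(p.round(4),np.degrees(p[2]),r.round(1).tolist())
o+=[(T,np.array(t1(613,596)),(-57,0,5)),(T,np.array(t1(617,372)),(57,0,5)),(S,np.array(s1(341,61)),(-57,0,5)),(S,np.array(s1(176,134)),(57,0,5))]
p,r=fit(o,[.46,-.128,0]);print(p.round(4),np.degrees(p[2]),r.round(1).tolist())
tgt(p[0]*1000,p[1]*1000,89)
E
```

```text
[ 0.4603 -0.1277 -0.0151] -0.8636009666652269 [[0.2, -0.4], [0.1, 1.2], [-0.3, -1.2], [0.0, 0.7]]
[ 0.4612 -0.1276 -0.0137  0.003 ] -0.7822307921521414 [[0.2, 0.3], [0.3, -0.0], [-0.2, -1.2], [0.2, 0.0], [0.1, 0.0], [0.5, -0.5], [-0.5, -0.2], [-1.1, -0.4]]
t 24.25 tcp [ 460.  -128.6   90.5] jaw 88.5 dx 1.2 dy 1.0 dyaw 0.5 tilt [ 0.06 -0.02  0.  ] q [-0.33 -0.26  2.01 -0.    1.39 -1.87] w 39.5
```

send_rows:
  rows: [0.5,1,-35,0,0,0.6,-0.15,0,0,-30,0,0,0,-0.15,0,0,-8,0,0,0,-0.15,0,0,0,0,0,0,-0.15]

```text
t: 24.75
ee_pos: [0.4611, -0.1286, 0.0172]
orientation: [-1.197, 1.218, 1.193]
ft_force: [0.2, -0.2, 0.1]
grip_width: 0.0399
```

```bash
python3 - <<'E'
from h import *
tgt(460.8,-127.6,89.1)
E
```

```text
t 24.75 tcp [ 461.1 -128.6   17.2] jaw 88.9 dx -0.3 dy 1.0 dyaw 0.2 tilt [0.1  0.09 0.  ] q [-0.32 -0.19  2.08 -0.    1.25 -1.88] w 39.9
```

send_rows:
  rows: [0,1,-6,0,0,0,-0.15,0,0,-4,0,0,0,-0.15,0,0,-1,0,0,0,-0.3,0,0,0,0,0,0,-0.5]

```text
t: 25.25
ee_pos: [0.4624, -0.128, 0.0081]
orientation: [-1.199, 1.217, 1.19]
ft_force: [-0.6, -0.7, -1.1]
grip_width: 0.0268
```

send_rows:
  rows: [-1,0,-2.5,0,0,0,-0.5,0,0,0,0,0,0,-0.65,0,0,0,0,0,0,-1,0,0,0,0,0,0,-1,0,0,0,0,0,0,-1]
  force: 12

```text
t: 25.88
ee_pos: [0.4615, -0.128, 0.0058]
orientation: [-1.199, 1.217, 1.189]
ft_force: [0.5, -0.0, -0.4]
grip_width: 0.0135
```

send_rows:
  rows: [0,0,15,0,0,0,-1,0,0,45,0,0,0,-1,2,-10,40,0,0,-9.5,-1,4,-20,10,0,0,-9.5,-1,5,-22,0,0,0,-9.5,-1]

```text
t: 26.5
ee_pos: [0.4724, -0.1803, 0.1244]
orientation: [-0.817, 1.411, 0.805]
ft_force: [0.2, 0.6, -0.1]
grip_width: 0.0135
```

send_rows:
  rows: [5,-24,0,0,0,-9.5,-1,5,-24,0,0,0,-9.5,-1,5,-24,0,0,0,-9.5,-1,5,-24,0,0,0,-9.5,-1,5,-24,0,0,0,-9.5,-1]

```text
t: 27.12
ee_pos: [0.4985, -0.3046, 0.1313]
orientation: [-0.155, 1.563, 0.135]
ft_force: [-0.1, 0.4, -0.3]
grip_width: 0.0137
```

```bash
python3 - <<'E'
from h import *
tgt(500.4,-315.0,4.5)
E
```

```text
t 27.12 tcp [ 498.5 -304.6  131.3] jaw 10.6 dx 1.9 dy -10.4 dyaw -6.1 tilt [0.72 0.23 0.  ] q [-0.59 -0.05  1.75 -0.01  1.43 -0.77] w 13.7
```

send_rows:
  rows: [1.5,-8,-20,0.6,0.2,-6,-1,0,-2,-20,0,0,0,-1,0,0,0,0,0,0,-1,0,0,0,0,0,0,-1]

```text
t: 27.62
ee_pos: [0.5004, -0.3159, 0.0932]
orientation: [-0.065, 1.569, 0.059]
ft_force: [-0.0, 0.2, -0.7]
grip_width: 0.0139
```

```bash
python3 - <<'E'
from h import *
snapw("w12");tgt(500.4,-315.0,4.5);im=cv2.imread("pics/w12.png");im=np.clip(im.astype(float)*1.6+20,0,255).astype(np.uint8);cv2.imwrite("pics/w12b.png",im);crop("w12b",150,90,240,190,3.3,"w12a")
E
```

```text
27.625 [ 0.5004 -0.3159  0.0932] [[0.001, -0.079, 0.997], [-0.004, 0.997, 0.079], [-1.0, -0.004, 0.001]] 0.013908402766043847
t 27.68 tcp [ 500.4 -315.9   93.2] jaw 4.5 dx 0.0 dy 0.9 dyaw -0.0 tilt [0.21 0.08 0.  ] q [-0.61 -0.    1.77 -0.    1.37 -0.68] w 13.4
```

View pics/w12a.png

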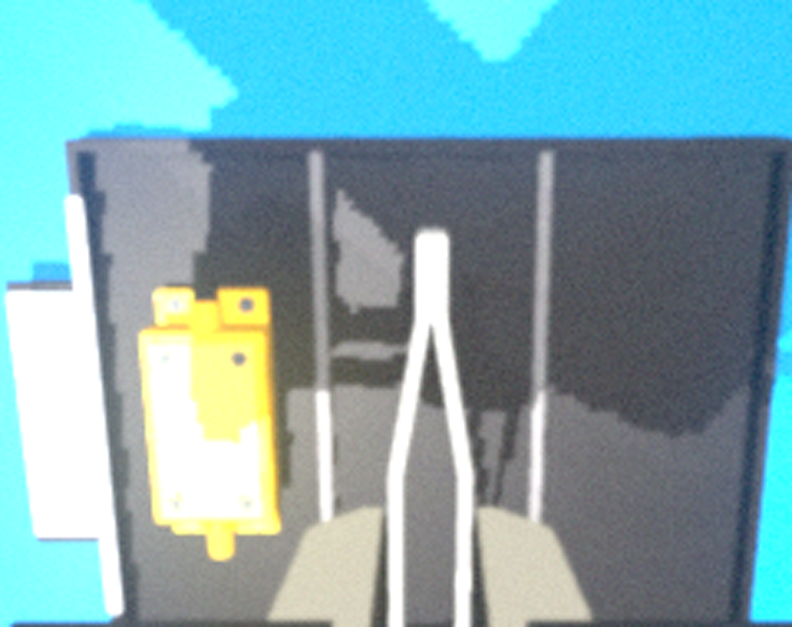

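send_rows:
  rows: [0,0.5,-30,0,0,0,-1,0,0,-30,0,0,0,-1,0,0,-10,0,0,0,-1,0,0,0,0,0,0,-1]

```text
t: 28.18
ee_pos: [0.5019, -0.3152, 0.0257]
orientation: [-0.071, 1.564, 0.06]
ft_force: [-0.5, -0.4, -0.3]
grip_width: 0.0138
```

```bash
python3 - <<'E'
from h import *
tgt(500.4,-315.0,4.5)
E
```

```text
t 28.18 tcp [ 501.9 -315.2   25.7] jaw 4.8 dx -1.5 dy 0.2 dyaw -0.3 tilt [0.39 0.34 0.  ] q [-0.6   0.05  1.83 -0.    1.25 -0.68] w 13.8
```

send_rows:
  rows: [-1,0,-7,0.4,0.3,-0.3,-1,0,0,-5,0,0,0,-1,0,0,-2.5,0,0,0,-1,0,0,-1,0,0,0,-1]

```text
t: 28.68
ee_pos: [0.502, -0.3159, 0.0121]
orientation: [-0.062, 1.567, 0.06]
ft_force: [0.1, -0.5, -0.1]
grip_width: 0.0141
```

send_rows:
  rows: [-1.5,0,-2,0,0,0,-1,0,0,-1,0,0,0,-1,0,0,-0.5,0,0,0,-1,0,0,0,0,0,0,-1]

```text
t: 29.18
ee_pos: [0.5005, -0.3159, 0.0088]
orientation: [-0.062, 1.566, 0.06]
ft_force: [0.4, -0.7, -0.3]
grip_width: 0.0135
```

send_rows:
  rows: [0,0,0,0,0,0,-0.6,0,0,0,0,0,0,-0.58,0,0,0,0,0,0,-0.58,0,0,10,0,0,0,-0.58,0,0,30,0,0,0,-0.58]

```text
t: 29.8
ee_pos: [0.4996, -0.3153, 0.0483]
orientation: [-0.061, 1.569, 0.061]
ft_force: [0.1, -0.4, 0.1]
grip_width: 0.0197
```

send_rows:
  rows: [0,0,40,0,0,0,-0.4,0,0,25,0,0,0,-0.3]

```text
t: 30.05
ee_pos: [0.4996, -0.3153, 0.1169]
orientation: [-0.061, 1.569, 0.061]
ft_force: [0.9, 0.3, 0.3]
grip_width: 0.0313
```

```bash
python3 - <<'E'
from h import *
snapw("w13");tgt(452,3,81);im=cv2.imread("pics/w13.png");im=np.clip(im.astype(float)*1.6+20,0,255).astype(np.uint8);cv2.imwrite("pics/w13b.png",im);crop("w13b",150,90,240,190,3.3,"w13a")
E
```

```text
30.05 [ 0.4996 -0.3153  0.1169] [[0.001, -0.078, 0.997], [-0.0, 0.997, 0.078], [-1.0, -0.0, 0.001]] 0.03125703127366596
t 30.1 tcp [ 500.4 -315.9  120.2] jaw 4.5 dx -48.4 dy 318.9 dyaw 76.5 tilt [0.11 0.24 0.  ] q [-0.61 -0.02  1.75  0.    1.41 -0.68] w 32.0
```

View pics/w13a.png

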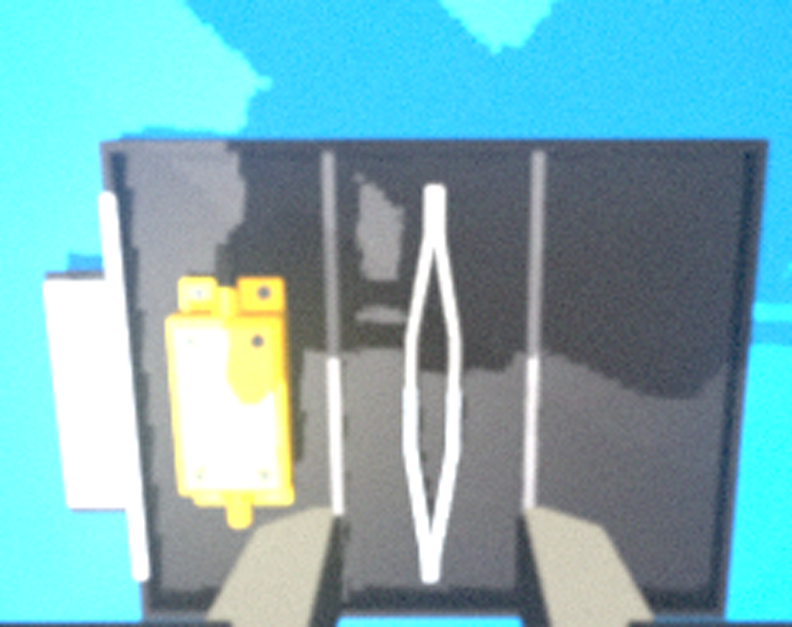

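send_rows:
  rows: [-8,36,5,0,0,9.5,-0.15,-8,40,5,0,0,9.5,-0.15,-8,42,0,0,0,9.5,-0.15,-8,42,0,0,0,9.5,-0.15,-8,42,0,0,0,9.5,-0.15]

```text
t: 30.72
ee_pos: [0.4592, -0.1107, 0.1337]
orientation: [-0.725, 1.438, 0.721]
ft_force: [0.7, -0.8, -0.4]
grip_width: 0.0397
```

send_rows:
  rows: [-8,42,0,0,0,9.5,-0.15,-8,40,0,0,0,9.5,-0.15,-5,22,-10,0,0,7,-0.15,0,0,-10,0,0,0,-0.15,0,0,0,0,0,0,-0.15]

```text
t: 31.35
ee_pos: [0.437, -0.0021, 0.1153]
orientation: [-1.082, 1.274, 1.077]
ft_force: [-0.2, 0.0, -0.1]
grip_width: 0.0395
```

```bash
python3 - <<'E'
from h import *
tgt(435.4,5.9,81.5)
E
```

```text
t 31.35 tcp [437.   -2.1 115.3] jaw 80.1 dx -1.6 dy 8.0 dyaw 1.4 tilt [-0.3   0.63  0.  ] q [-0.07 -0.39  2.07  0.01  1.46 -1.47] w 39.5
```

send_rows:
  rows: [-1,7,-20,-0.3,0.6,1.2,-0.15,0,0,0,0,0,0,-0.15,0,0,0,0,0,0,-0.15]

```text
t: 31.72
ee_pos: [0.4362, 0.0037, 0.0939]
orientation: [-1.094, 1.28, 1.094]
ft_force: [1.0, 0.1, 0.1]
grip_width: 0.0393
```

```bash
python3 - <<'E'
from h import *
snapw("w14");tgt(435.4,5.9,81.5);crop("w14",200,90,180,200,3,"w14a")
E
```

```text
31.725 [0.4362 0.0037 0.0939] [[-0.001, -0.988, 0.155], [-0.0, 0.155, 0.988], [-1.0, 0.001, -0.001]] 0.03930591981186661
t 31.77 tcp [436.1   3.8  93.7] jaw 81.1 dx -0.7 dy 2.1 dyaw 0.4 tilt [ 0.03 -0.07  0.  ] q [-0.05 -0.37  2.09 -0.    1.43 -1.46] w 39.3
```

View pics/w14a.png

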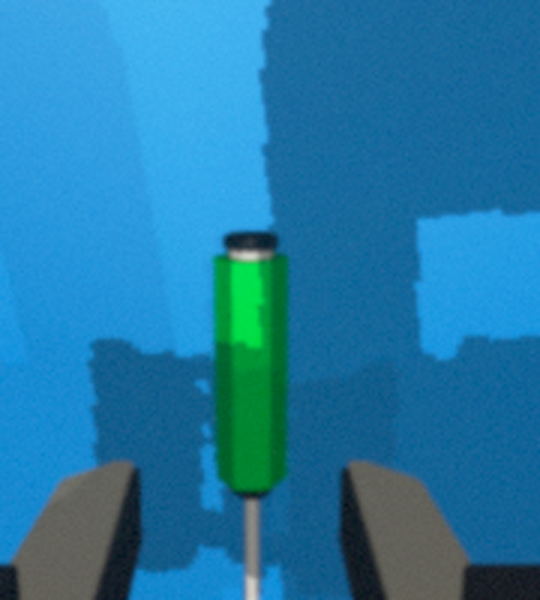

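```bash
python3 - <<'E'
from h import *
c=cr(200,90,3);W=wc("w14");b=cr(30,120,4);W1=wc("w1");T=CAM['top'];S=CAM['scene']
o=[(W,np.array(c(*p)),m) for p,m in [((250,239),(-57,0,5)),((251,257),(-51,0,6)),((253,486),(15,0,6))]]
p,r=fit(o,[.452,.003,-.15],.011);print(p.round(4),np.degrees(p[2]),r.round(1).tolist())
o+=[(T,np.array(t1(338,604)),(-57,0,0)),(T,np.array(t1(374,386)),(57,0,0)),(S,np.array(s1(501,190)),(-57,0,0)),(S,np.array(s1(316,252)),(57,0,0))]
p,r=fit(o,[.452,.003,-.15]);print(p.round(4),np.degrees(p[2]),r.round(1).tolist())
g=p[:2]*1000-17*np.array([np.cos(p[2]),np.sin(p[2])]);print(g)
tgt(g[0],g[1],90+np.degrees(p[2]))
E
```

```text
[ 0.4513  0.0037 -0.1418] -8.126643165600328 [[0.1, -0.8], [-0.1, 0.8], [0.0, 0.0]]
[ 0.4512  0.0039 -0.1403  0.0111] -8.036375500208795 [[0.2, -1.0], [-0.1, 0.6], [0.2, -0.1], [0.1, 0.6], [0.2, -0.6], [-0.5, -0.3], [-0.8, 0.1]]
[434.33375623   6.24790305]
t 31.77 tcp [436.1   3.8  93.7] jaw 81.1 dx -1.8 dy 2.5 dyaw 0.9 tilt [ 0.03 -0.07  0.  ] q [-0.05 -0.37  2.09 -0.    1.43 -1.46] w 39.3
```

send_rows:
  rows: [-1.5,2.5,-35,0,0,0.9,-0.15,0,0,-30,0,0,0,-0.15,0,0,-8,0,0,0,-0.15,0,0,0,0,0,0,-0.15]

```text
t: 32.28
ee_pos: [0.4359, 0.0057, 0.0213]
orientation: [-1.106, 1.271, 1.103]
ft_force: [-0.1, -0.3, 0.5]
grip_width: 0.0393
```

```bash
python3 - <<'E'
from h import *
tgt(434.3,6.2,82)
E
```

```text
t 32.27 tcp [435.9   5.7  21.3] jaw 81.9 dx -1.6 dy 0.5 dyaw 0.1 tilt [0.03 0.12 0.  ] q [-0.05 -0.3   2.16 -0.    1.28 -1.47] w 39.3
```

send_rows:
  rows: [-1.5,0.5,-8,0,0,0,-0.15,0,0,-5,0,0,0,-0.15,0,0,-1,0,0,0,-0.3,0,0,0,0,0,0,-0.4]

```text
t: 32.78
ee_pos: [0.4356, 0.0061, 0.0089]
orientation: [-1.107, 1.269, 1.101]
ft_force: [-0.6, -0.8, -0.6]
grip_width: 0.0291
```

send_rows:
  rows: [-1,0,-2,0,0,0,-0.4,0,0,0,0,0,0,-0.5,0,0,0,0,0,0,-1,0,0,0,0,0,0,-1,0,0,0,0,0,0,-1]
  force: 15

```text
t: 33.4
ee_pos: [0.4347, 0.0061, 0.0071]
orientation: [-1.108, 1.269, 1.1]
ft_force: [-0.3, 0.9, 0.6]
grip_width: 0.0194
```

send_rows:
  rows: [0,0,10,0,0,0,-1,0,0,30,0,0,0,-1,0,0,50,0,0,0,-1,0,0,30,0,0,0,-1,0,0,0,0,0,0,-1]

```text
t: 34.02
ee_pos: [0.434, 0.0061, 0.1332]
orientation: [-1.108, 1.268, 1.1]
ft_force: [0.3, -0.1, -1.5]
grip_width: 0.0195
```

```bash
python3 - <<'E'
from h import *
snapw("w15");crop("w15",200,150,180,140,4,"w15a");tgt(0,0,0)
E
```

```text
34.025 [0.434  0.0061 0.1332] [[0.006, -0.99, 0.141], [-0.001, 0.141, 0.99], [-1.0, -0.006, 0.0]] 0.019512269989974487
t 34.08 tcp [433.5   6.1 131.8] jaw 81.9 dx -433.5 dy -6.1 dyaw -81.9 tilt [0.04 0.27 0.  ] q [-0.04 -0.41  2.05 -0.    1.49 -1.47] w 19.9
```

View pics/w15a.png

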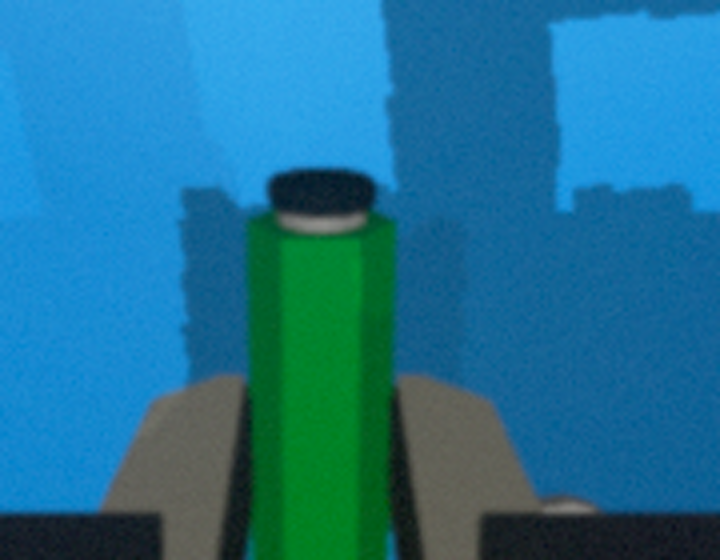

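send_rows:
  rows: [14,-34,0,0,0,-9.5,-1,15,-38,0,0,0,-9.5,-1,15,-38,0,0,0,-9.5,-1,15,-38,0,0,0,-9.5,-1,15,-38,0,0,0,-9.5,-1]

```text
t: 34.7
ee_pos: [0.5064, -0.1831, 0.1254]
orientation: [-0.454, 1.525, 0.455]
ft_force: [1.0, 0.1, 0.3]
grip_width: 0.0197
```

send_rows:
  rows: [15,-38,0,0,0,-9.5,-1,15,-38,0,0,0,-9.5,-1,13,-30,0,0,0,-8,-1,0,0,0,0,0,0,-1]

```text
t: 35.2
ee_pos: [0.5484, -0.2939, 0.1178]
orientation: [-0.063, 1.579, 0.074]
ft_force: [0.4, -0.7, -0.5]
grip_width: 0.0198
```

```bash
python3 - <<'E'
from h import *
tgt(554,-293.5,4.5)
E
```

```text
t 35.2 tcp [ 548.4 -293.9  117.8] jaw 5.0 dx 5.6 dy 0.4 dyaw -0.5 tilt [-0.36 -0.58 -0.  ] q [-0.53  0.05  1.67  0.    1.43 -0.62] w 19.8
```

send_rows:
  rows: [5,0.5,-30,-0.3,-0.5,-0.5,-1,0,0,0,0,0,0,-1,0,0,0,0,0,0,-1]

```text
t: 35.58
ee_pos: [0.5522, -0.2918, 0.0856]
orientation: [-0.062, 1.574, 0.068]
ft_force: [-0.3, 0.2, -0.3]
grip_width: 0.0196
```

```bash
python3 - <<'E'
from h import *
snapw("w16");tgt(554,-293.5,4.5);im=cv2.imread("pics/w16.png");im=np.clip(im.astype(float)*1.6+20,0,255).astype(np.uint8);cv2.imwrite("pics/w16b.png",im);crop("w16b",110,100,240,180,3.3,"w16a")
E
```

```text
35.575 [ 0.5522 -0.2918  0.0856] [[-0.004, -0.083, 0.997], [0.003, 0.997, 0.083], [-1.0, 0.003, -0.004]] 0.01959494153501457
t 35.62 tcp [ 552.1 -291.8   85.3] jaw 4.7 dx 1.9 dy -1.7 dyaw -0.2 tilt [-0.19 -0.25 -0.  ] q [-0.53  0.08  1.7   0.    1.37 -0.61] w 19.8
```

View pics/w16a.png

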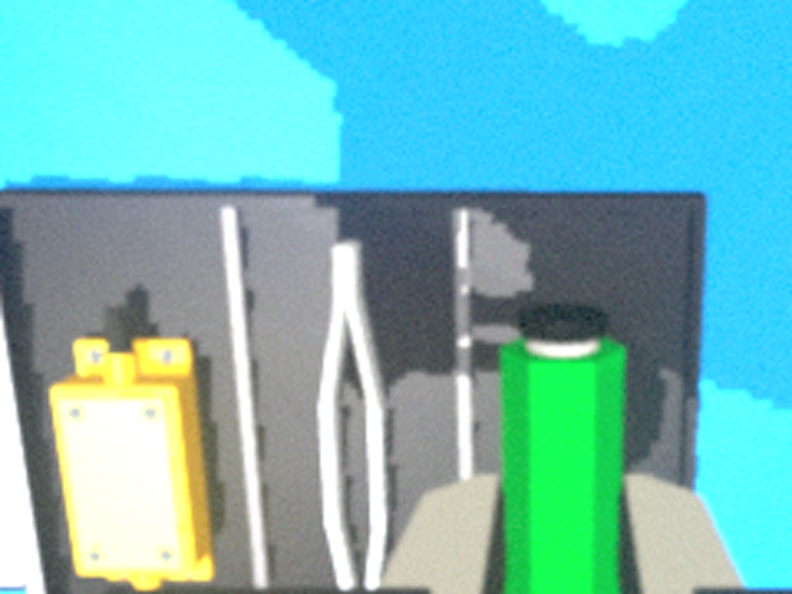

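```bash
python3 - <<'E'
from bt import *
c=cr(110,100,3.3);W16=wc("w16")
o3=[(W16,np.array(c(*p)),k) for p,k in [((463,212),(28,66,7)),((703,196),(87,69,13)),((230,210),(-28,66,7))]]
for o,z in ((o3,.002),(o3+o1,.002),(o3+o1+obs,None)):
    p,r=fit(o,[.5,-.314,.08],z);print(p.round(4),np.degrees(p[2]),r[:3].round(1).tolist(),bay(p,56))
E
```

```text
[ 0.5009 -0.3156  0.0926] 5.305163117706209 [[-0.8, -0.9], [1.9, 0.3], [-0.3, 0.4]] [ 556.7 -310.5]
[ 0.5001 -0.3151  0.083 ] 4.753379174138223 [[-1.0, -1.3], [1.7, 0.6], [-0.6, -0.7]] [ 555.9 -310.5]
[ 0.5004 -0.3154  0.0826 -0.002 ] 4.731235743621299 [[-0.1, -1.5], [1.3, 0.5], [1.3, -0.9]] [ 556.2 -310.8]
```

send_rows:
  rows: [2,-1.5,-25,0,-0.2,0,-1,0,0,-20,0,0,0,-1,0,0,-8,0,0,0,-1,0,0,0,0,0,0,-1]

```text
t: 36.12
ee_pos: [0.5549, -0.2932, 0.0341]
orientation: [-0.065, 1.567, 0.067]
ft_force: [-0.4, -0.8, 1.0]
grip_width: 0.0196
```

```bash
python3 - <<'E'
from h import *
tgt(554.3,-293.7,4.6)
E
```

```text
t 36.12 tcp [ 554.9 -293.2   34.1] jaw 4.8 dx -0.6 dy -0.5 dyaw -0.2 tilt [-0.08  0.13  0.  ] q [-0.53  0.12  1.74  0.    1.28 -0.61] w 19.6
```

send_rows:
  rows: [-1,-0.5,-8,0,0,0,-1,0,0,-8,0,0,0,-1,0,0,-3,0,0,0,-1,0,0,0,0,0,0,-1]

```text
t: 36.62
ee_pos: [0.5544, -0.294, 0.0152]
orientation: [-0.066, 1.566, 0.067]
ft_force: [-0.9, 0.4, -0.1]
grip_width: 0.02
```

send_rows:
  rows: [0,0,-2.5,0,0,0,-1,0,0,-1.5,0,0,0,-1,0,0,-0.5,0,0,0,-1,0,0,0,0,0,0,-1]

```text
t: 37.12
ee_pos: [0.5546, -0.2942, 0.0109]
orientation: [-0.066, 1.566, 0.066]
ft_force: [-0.0, 0.4, -0.4]
grip_width: 0.0193
```

send_rows:
  rows: [0,0,-1,0,0,0,-1,0,0,-0.5,0,0,0,-1,0,0,0,0,0,0,-1]

```text
t: 37.5
ee_pos: [0.5548, -0.2943, 0.0102]
orientation: [-0.067, 1.565, 0.066]
ft_force: [-1.0, -0.2, -0.1]
grip_width: 0.0196
```

send_rows:
  rows: [0,0,0,0,0,0,-0.52,0,0,0,0,0,0,-0.48,0,0,0,0,0,0,-0.48,0,0,0,0,0,0,-0.48]
  force: 5

```text
t: 38.0
ee_pos: [0.5548, -0.2943, 0.01]
orientation: [-0.067, 1.565, 0.066]
ft_force: [0.1, -0.4, 0.2]
grip_width: 0.0245
```

send_rows:
  rows: [0,0,10,0,0,0,-0.48,0,0,30,0,0,0,-0.48,0,0,45,0,0,0,-0.48,0,0,30,0,0,0,-0.48,0,0,0,0,0,0,-0.48]

```text
t: 38.62
ee_pos: [0.5544, -0.294, 0.1311]
orientation: [-0.067, 1.564, 0.066]
ft_force: [-0.8, 0.4, -1.3]
grip_width: 0.0246
```

```bash
python3 - <<'E'
from h import *
snapw("w17");im=cv2.imread("pics/w17.png");im=np.clip(im.astype(float)*1.6+20,0,255).astype(np.uint8);cv2.imwrite("pics/w17b.png",im);crop("w17b",110,100,260,180,3,"w17a")
E
```

```text
38.625 [ 0.5544 -0.294   0.1311] [[0.005, -0.084, 0.996], [-0.0, 0.996, 0.084], [-1.0, -0.001, 0.005]] 0.02457548956005515
```

View pics/w17a.png

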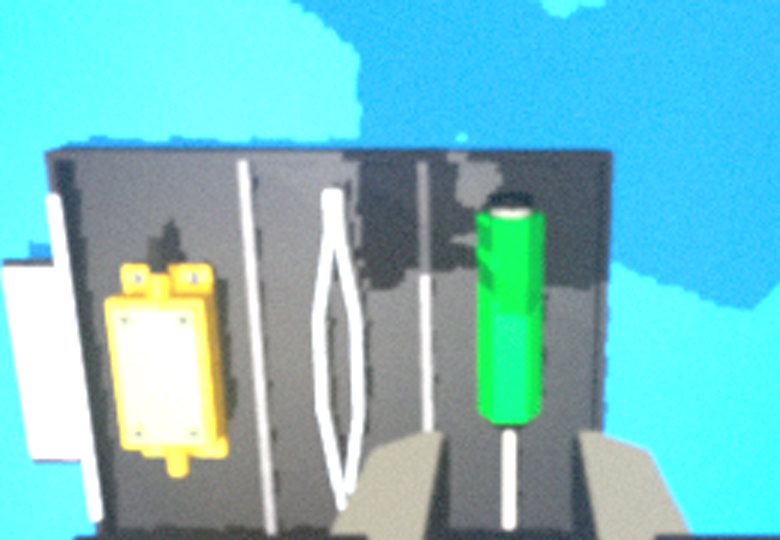

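send_rows:
  rows: [-10,30,40,0,0,0,-0.3,-15,50,25,0,0,0,-0.3,-20,55,0,0,0,0,-0.3,-20,55,0,0,0,0,-0.3,-20,55,0,0,0,0,-0.3]

```text
t: 39.3
ee_pos: [0.4645, -0.0446, 0.1893]
orientation: [-0.059, 1.574, 0.066]
ft_force: [0.5, 0.2, 0.4]
grip_width: 0.0326
```

send_rows:
  rows: [-20,30,0,0,0,0,-0.3,0,0,0,0,0,0,-0.3]

```text
t: 39.55
ee_pos: [0.4422, -0.011, 0.1874]
orientation: [-0.061, 1.575, 0.069]
ft_force: [0.3, -0.1, -0.1]
grip_width: 0.0325
```

```bash
python3 - <<'E'
from h import *
from bench import cams
for n in ("top","scene"):
    d=cams.snapshot(n); cv2.imwrite(f"pics/{n}F.png",d["color"][:,:,::-1])
t=cv2.imread("pics/topF.png");s=cv2.imread("pics/sceneF.png")
f=lambda im,x,y,w,h,k:cv2.resize(im[y:y+h,x:x+w],None,fx=k,fy=k,interpolation=cv2.INTER_CUBIC)
cv2.imwrite("pics/F1.png",np.hstack([f(t,175,220,65,80,5.5),f(t,380,220,65,80,5.5)]))
cv2.imwrite("pics/F2.png",np.hstack([f(s,190,75,110,80,3.6),f(s,335,210,110,80,3.6)]))
E
```

```text
(no output)
```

View pics/F1.png

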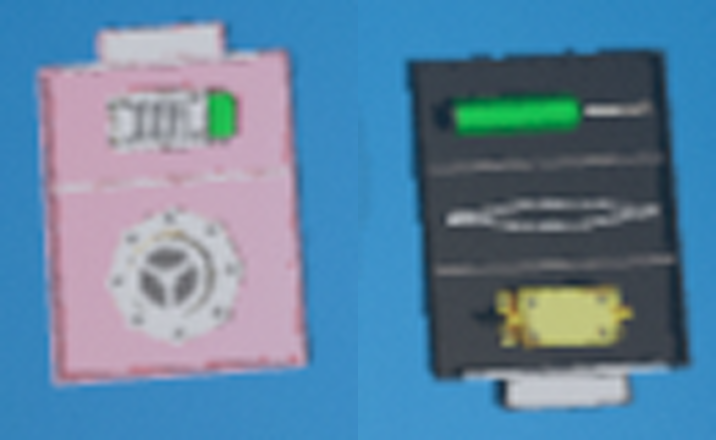

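View pics/F2.png

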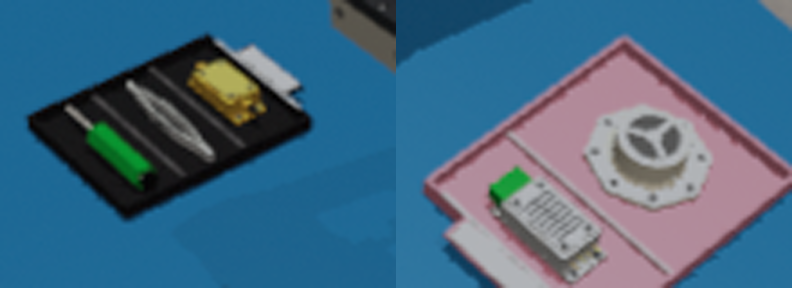

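View pics/sceneF.png

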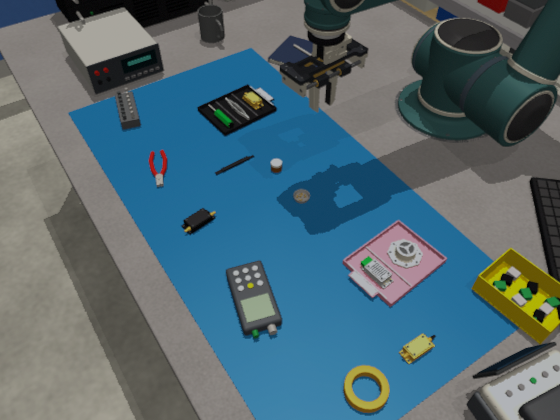

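Everything sits in its bay, flat and centred, and the pry bar and amplifier have not moved. I'm handing the job in.

```bash
python3 -c "
from bench import workorder
print(workorder.hand_in())"
```

```text
the job is handed in; nothing more can be done
None
```

I made up both kits and handed the job in at about 39.7 s, with the gripper clear of everything.

- **Black tray, from the tabbed end:** gold laser module (the one farthest to the robot's right), then tweezers, then green screwdriver, each laid across the tray.
- **Pink tray, from the tabbed end:** silver detector module laid across, then the ivory cassette.

**Placing:** Both optical modules were lowered to the tray floor before release. The tool heights at contact were within 0.2 mm of what I expected, and readings of the measured wrist force at the end of each move stayed under 2 N.

**Last checks:** The final top and scene pictures show all five things flat, in order and near the middle of their bays, by eye within 1–2 mm. The pry bar, amplifier and look-alike gold module are where they started.

**Disagreements:**
- **Heights from the wrist camera:** they scattered by several mm, up to 10 mm for the laser. I took heights from the top and scene cameras and checked them against the given sizes.
- **Screwdriver grip width:** the fingers closed to 19.5 mm, where I expected about 20.8 mm across the corners. The close-up showed it held level with a flat up.

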